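# Stack three overhauled centrifuge spindles on the V-rack with chocking battens

## Robot

A 6-joint arm with a two-finger parallel gripper is mounted at the origin on the work surface. World frame = base frame: x ahead of the robot, y to its left, z up, the work surface at z = 0. Lengths are in m, angles in rad, forces in N, time in s.
With the tool pointing down it reaches from about 0.35 to 0.775 m from the base axis. Payload 7.3 kg.
Tool frame: the origin (TCP) lies at the very end of the fingers, on their centre line; the grasp point (between the pads) lies 19 mm behind it (robot.tcp_to_grasp is the distance from the TCP to the grasp point, in m); x points along the fingers, y is the direction in which the jaws open and shut, and the axes are right-handed (so a half turn about x gives the same grasp; the last joint's range is limited). The gripper opens to 92 mm and grips with 3 to 60 N. Pads are 19 mm wide; open, the fingers measure 130 mm over their backs; the gripper's body (75 mm by 190 mm) begins 47 mm behind the grasp point.
Start: joints at [-1.366, 0.342, 1.524, -0, 1.275, -0.146], TCP at [0.18, -0.493, 0.227] pointing down, gripper open.
Joint ranges: [-2.53, 2.53], [-0.77, 2.02], [0.04, 2.7], [-1, 4.14], [0.28, 2.66], [-3.11, 3.11]. Speed limits (rad/s): [2.57, 2.57, 3.14, 3.14, 3.14, 3.14].

## Interface

Orientations are given as [roll, pitch, yaw] about the fixed x, y, z axes, in that order (R = Rz(yaw) Ry(pitch) Rx(roll)).
In Python, from cell import robot gives the robot as it stands.
- The arm moves only by the tool move_arm, never from a script. Its argument "increments" is a list of rows, each a list of 4 numbers: the shift along the tool's x, y, z normalised to -1 to 1, where 1 is 40 cm, then the turn about the tool's x normalised to -1 to 1, where 1 is 60 degrees. In form: [[dx, dy, dz, twist], ...]. A call has 1 to 5 rows; each row is the pose to reach, as a shift and turn from the pose commanded when the call began, along the tool's axes at that moment; what a row does not reach only later rows make up. A row lasts 1/8 s, in which the tool goes at most 62.5 mm and 10.7 degrees, less where a joint would pass 70% of its speed; a pose out of reach is approached as far as the arm can. A call with a number of a shift or a turn outside -1 to 1 is refused whole. A call with a gripper value outside its range is refused whole. "gripper" is the closure, from 0 (fully open) to 1 (shut), set as the call begins (left out, the last holds). The fingers move at their own pace and stop on an object; "squeeze" is the grip in N (left out, the last holds). Time passes only in rows, so rows that repeat a pose let the fingers close. It gives the time, the measured TCP pose, the force and the opening at its end, in the units of the state.
- robot.observe(): the state, without advancing time (a new reading comes with each control period).
- robot.read_camera(name): name is "scene" or "top"; returns the picture (384x512x3 uint8, red, green, blue); there is no depth.
- robot.camera_params(name): a dict with "fx", "fy", "cx", "cy" (pixels), "R" (3x3) and "t" (3): a world point X has camera coordinates R X + t. Camera axes: x right, y down, z forward; pixel columns grow to the right and rows downward; lengths in m; the calibration is good to about 2 mm. A picture is of the moment at which its call begins. camera_params takes no time and is no camera call.
- robot.hand_in(): hands the job in, once; it reports no verdict.
The state is a dict: "time": time; "qpos": joint angles; "qvel": joint speeds; "joint_efforts": joint torques, N m; "tool_pos": TCP position; "tool_rot": TCP orientation; "contact_force": force on the tool from outside, world axes, zero at the start; "torque": the same for the moment, N m; "opening": finger opening in m.
Only numpy, scipy, OpenCV 4.12 (cv2) and the standard library are available. Lean on these libraries where they do the work, as an engineer would, in place of code of your own. Each camera call takes 0.05 s, during which the arm holds its last target.

## Task

Stow the three overhauled spindles on the twin-vee rack: lay the thick one in its wide vee and the medium one in its narrow vee, then chock them with the two notched battens, cut-outs downwards, one laid across both spindles directly over each cross-piece of the rack, and last lay the thin spindle in the vees on top of the battens. Centre every piece lengthwise on the rack, set each down rather than dropping it, and leave the cup, flywheel, tube carrier and oil can where they stand.

Things in the scene. Friction and masses are not known exactly. Their poses are not given: they have to be found in the camera images.
- rack: fixed wooden rack, any yaw: two cross-pieces 152 (y) x 20 (x) x 38 mm high at x = -50 and +50, joined by runners 10 high. Each has two 90-degree vees open upwards, grooves along x: wide (52 mm mouth) at y = +40, narrow (28) at y = -40. Origin: centre of underside, z up. Above it, once seated: thick axis 36.0, medium axis 41.0, batten underside 41.0, thin axis 79.8 mm (at y = 0)
- thick_spindle: hollow steel spindle, barrel 34 mm across, 160 long, 48 mm flange 6 thick on its +x end, stubs beyond, 190 over all, 0.85 kg. Origin: on the axis, mid-barrel; x along the axis; may be rolled about x. Starts level, axis 44 mm up, on a wooden rest: two notched blocks (20 thick, 52 wide, 34 high) 50 mm either side of mid-rest on a 4 mm board; grip it between the blocks. Either end may point either way
- medium_spindle: steel spindle, barrel 24 mm across, 160 long, cone nose on its +x end, toothed pinion 32 mm across and 12 thick on the other, 196 over all, 0.68 kg. Origin: on the axis, mid-barrel; x along the axis. Starts level on a rest like the thick one's, axis 37 mm up. Either end may point either way
- thin_spindle: steel spindle, barrel 18 mm across, 170 long, 12 mm stub at each end, 190 over all, 0.36 kg. Origin: on the axis, middle; x along the axis. Starts level on a rest like the thick one's, axis 33 mm up. Either end may point either way
- batten_a: loose maple batten 140 (y) x 30 (x) x 40 mm high, 0.12 kg, standing upright on the counter. Origin: centre of underside, z up. Underside cut-outs at y = +40 and -40 go over the lower spindles: flat roof 18 wide, 12 up, 45-degree flanks, 42 wide at the mouth. A 90-degree vee 28 wide, 14 deep across mid-top (groove along x) carries the thin spindle. Symmetrical, either way round, over either cross-piece
- batten_b: the other batten, same as batten_a and interchangeable with it
- cup: white porcelain cup, 72 mm across, 62 mm high, loose; origin at the centre of its underside. Not to be disturbed
- flywheel: blackened iron flywheel lying flat, 150 mm across, 30 mm high at the hub, loose; origin at the centre of its underside. Not to be disturbed
- tube_carrier: round nickel tube carrier, 88 mm across, six tube shields round a stem with a ball top 97 mm high, loose; origin at the centre of its underside. Not to be disturbed
- oil_can: small conical brass oil can, 68 mm across the base, spout up to 128 mm high, loose; origin at the centre of its underside. Not to be disturbed

How it is judged:
By the outcome, as a careful person would: the job done as asked, in the order asked, and still so for the second after the job is handed in, with the robot touching nothing.
It also fails if it takes over 136 s, if anything falls off the work surface, if the arm or the gripper's body presses on something with over 40 N, if the wrist force passes 120 N, or if a joint passes its speed limit or range.

## Working session

There is one attempt and no reset: what is moved stays moved. The work goes in short steps, Python scripts to look and compute and a tool call to move; the robot and the scene stay as the last step left them, time stands still between calls to the robot, and variables do not carry over. Pictures are saved under pics/ and viewed, and the job is handed in when it is done.

Besides the shell and the picture viewer there is one more tool, called by a JSON object that holds its "name" and its "arguments". move_arm: Moves the arm, as the interface text tells. Its arguments: {"type":"object","properties":{"increments":{"type":"array","items":{"type":"array","items":{"type":"number"}}},"gripper":{"type":"number"},"squeeze":{"type":"number"}},"required":["increments"]}

```bash
ls; mkdir -p pics
python3 - <<'E'
from cell import robot
import cv2
for n in("scene","top"):
    im=robot.read_camera(n); cv2.imwrite(f"pics/{n}0.png",im[:,:,::-1]); cv2.imwrite(f"pics/{n}0big.png",cv2.resize(im[:,:,::-1],(800,600),interpolation=cv2.INTER_CUBIC))
    p=robot.camera_params(n); print(n,p, -p["R"].T@p["t"])
print(robot.observe(), robot.tcp_to_grasp)
E
```

```text
pics
scene {'fx': 347.0260514376945, 'fy': 347.0260514376945, 'cx': 254.3146265965284, 'cy': 192.31214339654605, 'R': array([[-0.17126495,  0.98520076,  0.0069124 ],
       [ 0.78547194,  0.14077308, -0.60267468],
       [-0.59472863, -0.09778755, -0.79795705]]), 't': array([ 0.12582628, -0.38621126,  1.64020752])} [1.30038611 0.09079587 1.07518565]
top {'fx': 406.68500680528535, 'fy': 406.68500680528535, 'cx': 251.6234309514052, 'cy': 188.19901021681846, 'R': array([[ 0.01103178, -0.99988019,  0.01085809],
       [-0.99364857, -0.01217784, -0.11186701],
       [ 0.11198583, -0.00955504, -0.99366386]]), 't': array([-0.03140622,  0.54514681,  1.19187294])} [ 0.40855792 -0.01337536  1.24564602]
{'time': 0.1, 'qpos': array([-1.36598869e+00,  3.42649302e-01,  1.52493443e+00,  1.87570891e-05,
        1.27540041e+00, -1.45977370e-01]), 'qvel': array([-0.00132023, -0.00080638, -0.00431349, -0.0009185 ,  0.00025959,
        0.00029277]), 'joint_efforts': array([ 1.54019752e-03, -4.32003450e+01, -2.44693601e+01,  7.18267076e-02,
        5.25827694e-02, -5.50116795e-05]), 'tool_pos': array([ 0.1803701 , -0.49265049,  0.22611189]), 'tool_rot': array([-1.72966356,  1.56940473,  1.76270863]), 'contact_force': array([-0.3486942 ,  0.35334256,  0.41678094]), 'torque': array([-0.02235652,  0.00436766,  0.03247396]), 'opening': 0.09203704539306441} 0.0188
```

View pics/top0big.png

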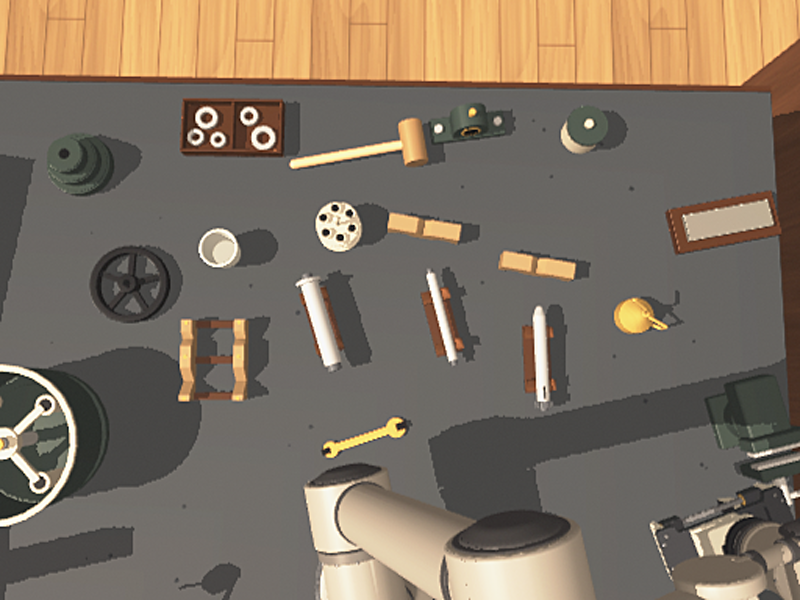

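View pics/scene0big.png

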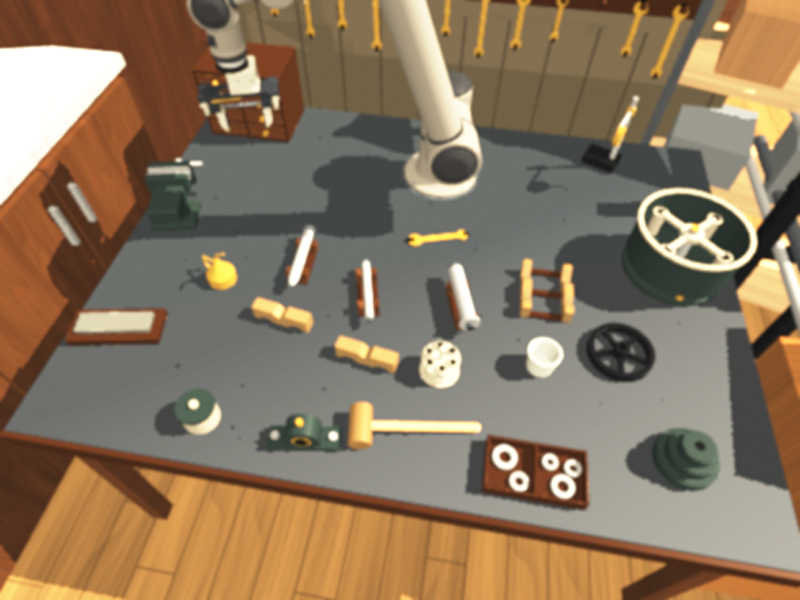

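The top view (800x600) shows the rack at (213,360), thick spindle (320,322), thin (443,317), medium (541,357), battens (425,228) and (537,265), cup (219,247), carrier (338,226), flywheel (131,284), oil can (635,315). I'll zoom in for the details.

```bash
cat > h.py <<'E'
import numpy as np, cv2
from cell import robot
def ray(n,uv):
    p=robot.camera_params(n); d=np.array([(uv[0]-p["cx"])/p["fx"],(uv[1]-p["cy"])/p["fy"],1.]); return -p["R"].T@p["t"], p["R"].T@d
def pl(n,uv,z):
    c,d=ray(n,uv); return c+d*(z-c[2])/d[2]
def proj(n,X):
    p=robot.camera_params(n); q=p["R"]@np.asarray(X)+p["t"]; return np.array([q[0]/q[2]*p["fx"]+p["cx"],q[1]/q[2]*p["fy"]+p["cy"]])
def crop(im,x0,y0,w,h,s,name):
    c=cv2.resize(im[y0:y0+h,x0:x0+w,::-1],(w*s,h*s),interpolation=cv2.INTER_NEAREST); cv2.imwrite("pics/"+name,c)
E
python3 - <<'E'
import cv2
from h import crop
t=cv2.imread("pics/top0.png")[:,:,::-1]; s=cv2.imread("pics/scene0.png")[:,:,::-1]
crop(t,105,165,130,100,6,"t_rack.png"); crop(t,240,125,135,100,6-1,"t_b.png"); crop(t,185,165,175,105,4,"t_sp.png")
crop(s,280,150,100,100,6,"s_rack.png"); crop(s,140,130,175,120,4,"s_sp.png")
E
```

```text
(no output)
```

View pics/t_rack.png

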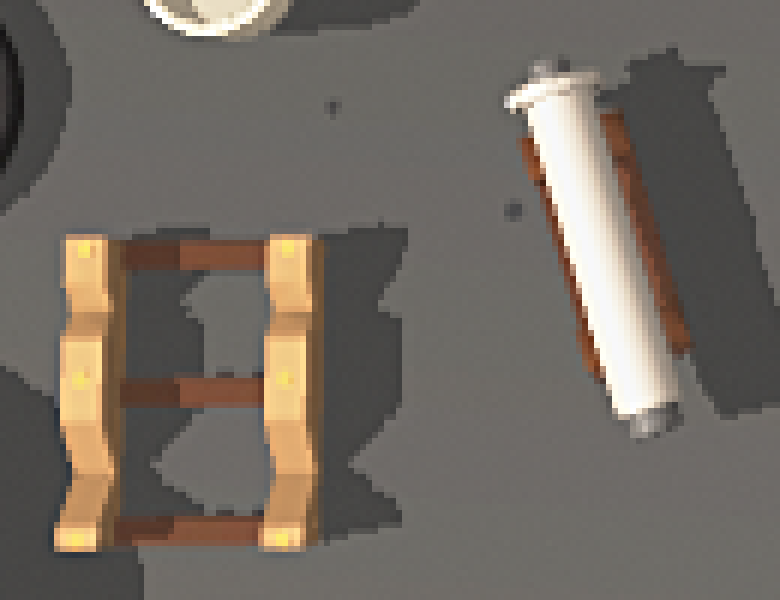

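View pics/t_sp.png

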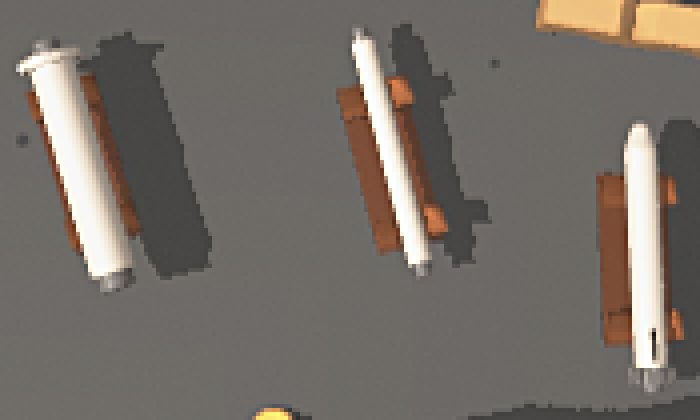

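View pics/s_rack.png

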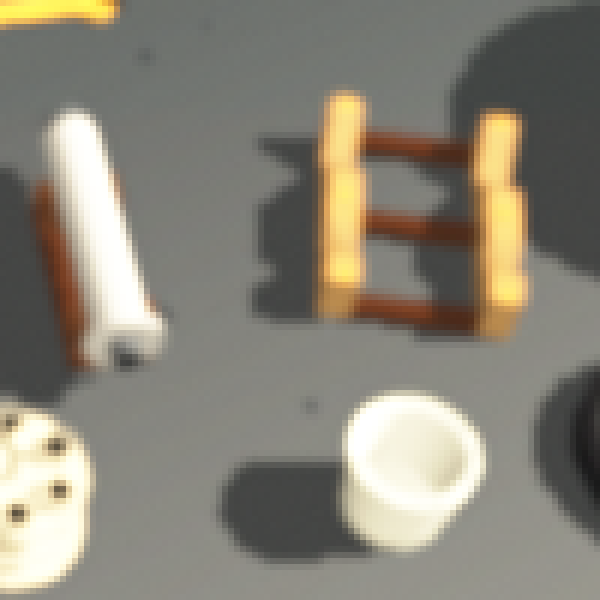

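View pics/s_sp.png

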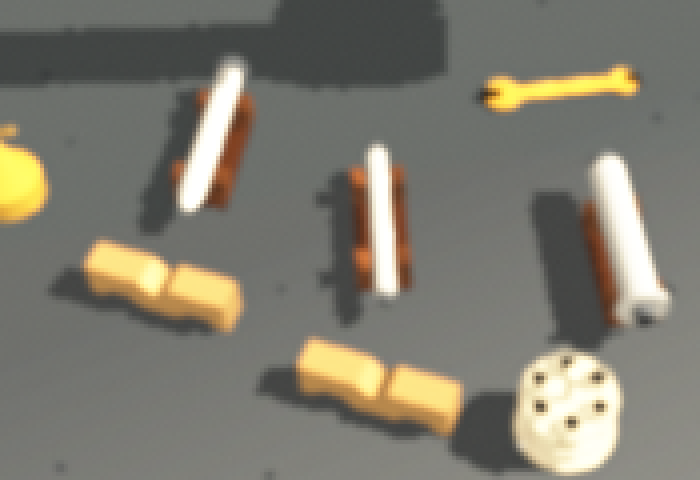

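View pics/t_b.png

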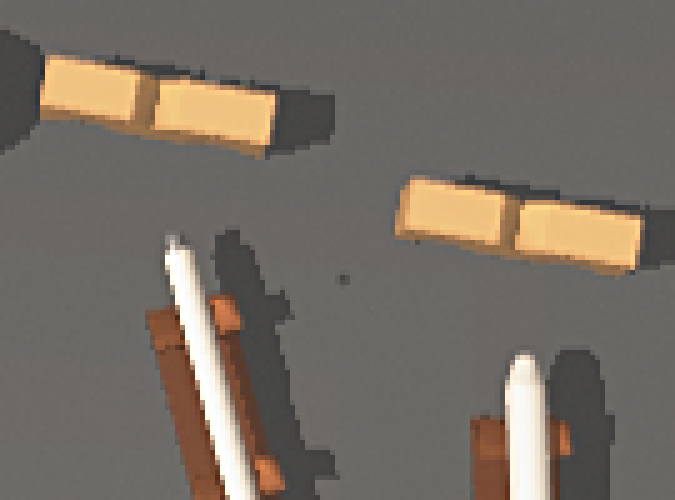

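Run:
```python
import cv2, numpy as np
from scipy.spatial.transform import Rotation as Ro
t=cv2.imread("pics/top0.png")
hsv=cv2.cvtColor(t,cv2.COLOR_BGR2HSV)
def at(cx,cy,ox=105,oy=165,s=6): 
    x=ox+cx//s;y=oy+cy//s; return (x,y),hsv[y,x]
for c in [(85,270),(85,295),(85,320),(85,350),(80,400),(85,440),(95,490),(75,540),(115,300),(112,400),(105,540),(290,270),(285,350),(290,440),(300,490),(280,540),(316,400),(200,250),(580,200),(620,350),(640,420),(545,70),(650,300),(470,150)]: print(c,*at(*c))
print(Ro.from_euler('xyz',[-1.72966356,  1.56940473,  1.76270863]).as_matrix().round(4))
```

```text
(85, 270) (119, 210) [ 18 117 239]
(85, 295) (119, 214) [ 17 123 232]
(85, 320) (119, 218) [ 15 130 190]
(85, 350) (119, 223) [ 19 112 242]
(80, 400) (118, 231) [ 18 110 242]
(85, 440) (119, 238) [ 15 128 226]
(95, 490) (120, 246) [ 15 129 195]
(75, 540) (117, 255) [ 25 143 255]
(115, 300) (124, 215) [ 15 122 111]
(112, 400) (123, 231) [ 15 119 105]
(105, 540) (122, 255) [ 14 117 100]
(290, 270) (153, 210) [ 18 116 239]
(285, 350) (152, 223) [ 19 111 241]
(290, 440) (153, 238) [ 16 128 226]
(300, 490) (155, 246) [ 15 128 199]
(280, 540) (151, 255) [ 24 140 255]
(316, 400) (157, 231) [ 15 128 106]
(200, 250) (138, 206) [  9 145 130]
(580, 200) (201, 198) [ 30   3 248]
(620, 350) (208, 223) [  0   0 248]
(640, 420) (211, 235) [ 14  23 165]
(545, 70) (195, 176) [ 11  24 167]
(650, 300) (213, 215) [ 17  29 143]
(470, 150) (183, 190) [ 24  12 107]
[[-3.000e-04  3.436e-01 -9.391e-01]
 [ 1.400e-03 -9.391e-01 -3.436e-01]
 [-1.000e+00 -1.400e-03 -2.000e-04]]
```

```bash
cat > meas.py <<'E'
from h import *
import sys
def comps(m,amin):
    n,l,st,c=cv2.connectedComponentsWithStats(m.astype(np.uint8)); return [(l==i,st[i],c[i]) for i in range(1,n) if st[i][4]>=amin]
def lines(n,mask,z):
    """axis fit of white mask in world plane z"""
    ys,xs=np.nonzero(mask); P=np.array([pl(n,(x,y),z)[:2] for x,y in zip(xs,ys)])
    c=P.mean(0); u,s,v=np.linalg.svd(P-c,full_matrices=False); d=v[0]; d=d*np.sign(d[0])
    a=(P-c)@d; b=(P-c)@np.array([-d[1],d[0]]); return c,d,a,b
E
python3 - <<'E'
from meas import *
t=cv2.imread("pics/top0.png"); hsv=cv2.cvtColor(t,cv2.COLOR_BGR2HSV)
H,S,V=cv2.split(hsv)
tan=(H>=10)&(H<=28)&(S>90)&(V>208)
roi=np.zeros_like(tan); roi[125:270,105:380]=1
for m,st,c in comps(tan&roi,15):
    ys,xs=np.nonzero(m); r=cv2.minAreaRect(np.float32(np.c_[xs,ys])); print("tan",st,c.round(1),[np.round(r[0],1),np.round(r[1],1),round(r[2],1)])
wh=(V>135)&(S<45)
for m,st,c in comps(wh&roi,100):
    for z in (0.044,0.037,0.033):
        cc,d,a,b=lines("top",m,z)
        print("white",st,cc.round(4),"dir",np.degrees(np.arctan2(d[1],d[0])).round(1),"a",a.min().round(4),a.max().round(4),"b",b.min().round(4),b.max().round(4))
E
```

```text
tan [248 137  20  12 180] [257.5 142.4] [array([257.5, 142.4]), array([18.4,  9.7]), 10.3]
tan [271 141  24  13 227] [282.5 146.8] [array([282.4, 146.8]), array([22.9,  9.8]), 9.0]
tan [321 161  20  13 187] [330.3 166.9] [array([330.3, 166.9]), array([19. ,  9.7]), 10.3]
tan [343 166  25  13 232] [355.4 171.3] [array([355.3, 171.2]), array([24. ,  9.8]), 9.9]
tan [116 205   7  12  75] [118.9 210.4] [array([119. , 210.5]), array([11.,  6.]), 90.0]
tan [150 204   7  13  75] [152.7 210.4] [array([153., 210.]), array([12.,  6.]), 90.0]
tan [115 221   9  24 156] [118.4 231.8] [array([118.4, 232.6]), array([23.7,  7.3]), 84.6]
tan [149 220   8  24 158] [152.3 231.5] [array([152.2, 231.5]), array([23.3,  6.8]), 87.0]
tan [114 252   7   5  33] [117.2 254. ] [array([117., 254.]), array([4., 6.]), 90.0]
tan [149 252   7   4  25] [151.6 253.5] [array([152. , 253.5]), array([6., 3.]), 0.0]
tan [249 267   8   3  18] [252.6 268.2] [array([252.5, 268. ]), array([2., 7.]), 90.0]
white [203 131  24  30 270] [0.6706 0.093 ] dir -2.8 a -0.0422 0.0473 b -0.0376 0.0313
white [203 131  24  30 270] [0.6721
[... 511 characters left out ...]
 [ 0.5029 -0.1166] dir 14.9 a -0.0931 0.0957 b -0.0089 0.0091
white [273 172  20  62 320] [ 0.5032 -0.117 ] dir 14.9 a -0.0934 0.096 b -0.009 0.0091Traceback (most recent call last):
  File "<stdin>", line 11, in <module>
  File "meas.py", line 7, in lines
    ys,xs=np.nonzero(mask); P=np.array([pl(n,(x,y),z)[:2] for x,y in zip(xs,ys)])
                                        ~~^^^^^^^^^^^
  File "h.py", line 6, in pl
    c,d=ray(n,uv); return c+d*(z-c[2])/d[2]
        ~~~^^^^^^
  File "h.py", line 4, in ray
    p=robot.camera_params(n); d=np.array([(uv[0]-p["cx"])/p["fx"],(uv[1]-p["cy"])/p["fy"],1.]); return -p["R"].T@p["t"], p["R"].T@d
ValueError: time passes only in moves, steps and waits
```

```bash
python3 - <<'E'
from cell import robot
import pickle
pickle.dump({n:robot.camera_params(n) for n in("top","scene")},open("cam.pkl","wb")); print(robot.observe()["time"])
E
sed -i 's/robot.camera_params(n)/CP[n]/; s/^from cell import robot/import pickle\nCP=pickle.load(open("cam.pkl","rb"))/' h.py
python3 - <<'E'
from meas import *
t=cv2.imread("pics/top0.png"); hsv=cv2.cvtColor(t,cv2.COLOR_BGR2HSV)
H,S,V=cv2.split(hsv)
tan=(H>=10)&(H<=28)&(S>90)&(V>208)
roi=np.zeros_like(tan); roi[165:270,180:380]=1
wh=(V>135)&(S<45)
for m,st,c in comps(wh&roi,100):
    for z in (0.044,0.037,0.033):
        cc,d,a,b=lines("top",m,z)
        print("white",st,cc.round(4),"dir",np.degrees(np.arctan2(d[1],d[0])).round(1),"a",a.min().round(4),a.max().round(4),"b",b.min().round(4),b.max().round(4))
        # width profile
    for lo in np.arange(-.1,.1,.01):
        k=(a>=lo)&(a<lo+.01)
        if k.any(): print(round(lo,2),b[k].min().round(4),b[k].max().round(4),b[k].mean().round(4))
def w(u,v,z): return pl("top",(u,v),z)[:2].round(4)
# rack: tops at 38mm
for name,lst in {"L":[(119,210.4),(118.4,231.8),(117.2,254)],"R":[(152.7,210.4),(152.3,231.5),(151.6,253.6)]}.items():
    print(name,[w(*q,.038) for q in lst])
print("batten a",w(257.5,142.4,.04),w(282.4,146.8,.04)); print("batten b",w(330.3,166.9,.04),w(355.3,171.2,.04))
# rack extreme lands edges
print([w(*q,.038) for q in [(118.5,204.5),(152.5,203.5),(117,256.5),(151.5,256.5)]])
E
```

```text
0.1
white [273 172  20  62 320] [ 0.5024 -0.116 ] dir 14.9 a -0.0925 0.0952 b -0.0089 0.009
white [273 172  20  62 320] [ 0.5029 -0.1166] dir 14.9 a -0.0931 0.0957 b -0.0089 0.0091
white [273 172  20  62 320] [ 0.5032 -0.117 ] dir 14.9 a -0.0934 0.096 b -0.009 0.0091
-0.1 -0.0002 0.0035 0.0013
-0.09 -0.009 0.0077 0.0001
-0.08 -0.0055 0.0091 0.0021
-0.07 -0.0078 0.0074 -0.0001
-0.06 -0.0085 0.0067 -0.0006
-0.05 -0.0079 0.0073 -0.0002
-0.04 -0.0081 0.0072 -0.0005
-0.03 -0.0082 0.007 -0.0006
-0.02 -0.0084 0.0076 -0.0004
-0.01 -0.0085 0.0075 -0.0002
-0.0 -0.0079 0.0074 -0.0004
0.01 -0.0073 0.0066 -0.0001
0.02 -0.0081 0.0072 -0.0002
0.03 -0.0082 0.0071 -0.0004
0.04 -0.0084 0.0077 -0.0003
0.05 -0.0086 0.0076 -0.0005
0.06 -0.005 0.0089 0.0015
0.07 -0.0087 0.0088 0.001
0.08 -0.0089 0.0073 -0.0003
0.09 -0.0016 0.0042 0.0016
white [189 175  29  63 626] [0.4915 0.1141] dir 17.7 a -0.0959 0.0949 b -0.0226 0.0242
white [189 175  29  63 626] [0.492  0.1149] dir 17.7 a -0.0965 0.0954 b -0.0228 0.0243
white [189 175  29  63 626] [0.4923 0.1153] dir 17.7 a -0.0968 0.0957 b -0.0228 0.0244
-0.1 -0.0024
[... 990 characters left out ...]
1
-0.03 -0.0115 0.0096 -0.0009
-0.02 -0.0091 0.0092 0.0001
-0.01 -0.0095 0.0086 0.0005
-0.0 -0.01 0.0109 -0.0003
0.01 -0.0106 0.0108 0.0001
0.02 -0.011 0.0102 -0.0004
0.03 -0.0114 0.0098 -0.0008
0.04 -0.009 0.0094 0.0002
0.05 -0.0095 0.0088 -0.0003
0.06 -0.0099 0.0084 -0.001
0.07 -0.0075 0.011 0.0017
0.08 -0.0106 0.0074 -0.0
0.09 -0.0081 0.0068 0.0003
L [array([0.4737, 0.3668]), array([0.4108, 0.3656]), array([0.3462, 0.366 ])]
R [array([0.4749, 0.2673]), array([0.4127, 0.2661]), array([0.3484, 0.2657])]
batten a [ 0.6839 -0.0412] [ 0.6714 -0.1165]
batten b [ 0.6118 -0.2609] [ 0.5997 -0.336 ]
[array([0.4912, 0.3691]), array([0.4954, 0.2687]), array([0.339 , 0.3662]), array([0.34  , 0.2657])]
```

Run:
```python
from meas import *
t=cv2.imread("pics/top0.png"); hsv=cv2.cvtColor(t,cv2.COLOR_BGR2HSV)
H,S,V=cv2.split(hsv)
for c in (117,118,119,120,151,152,153): print(c,"V:",{r:int(V[r,c]) for r in range(200,262)})
s=cv2.imread("pics/scene0.png")
```

```text
117 V: {200: 109, 201: 109, 202: 105, 203: 100, 204: 184, 205: 255, 206: 246, 207: 244, 208: 244, 209: 244, 210: 245, 211: 244, 212: 238, 213: 233, 214: 233, 215: 236, 216: 232, 217: 201, 218: 197, 219: 197, 220: 200, 221: 229, 222: 247, 223: 243, 224: 242, 225: 242, 226: 243, 227: 246, 228: 248, 229: 246, 230: 241, 231: 242, 232: 242, 233: 243, 234: 242, 235: 235, 236: 226, 237: 230, 238: 232, 239: 234, 240: 234, 241: 240, 242: 234, 243: 183, 244: 166, 245: 203, 246: 200, 247: 202, 248: 202, 249: 197, 250: 196, 251: 191, 252: 213, 253: 247, 254: 251, 255: 255, 256: 235, 257: 62, 258: 67, 259: 73, 260: 72, 261: 72}
118 V: {200: 108, 201: 108, 202: 107, 203: 101, 204: 180, 205: 255, 206: 251, 207: 248, 208: 239, 209: 240, 210: 240, 211: 240, 212: 235, 213: 231, 214: 231, 215: 234, 216: 228, 217: 197, 218: 195, 219: 194, 220: 198, 221: 227, 222: 245, 223: 242, 224: 241, 225: 241, 226: 244, 227: 248, 228: 248, 229: 247, 230: 241, 231: 242, 232: 242, 233: 242, 234: 241, 235: 233, 236: 224, 237: 226, 238: 226, 239: 227, 240: 228, 241: 231, 242: 234, 243: 226, 244: 186, 245: 200, 246: 199,
[... 2575 characters left out ...]
2, 255: 255, 256: 201, 257: 102, 258: 108, 259: 111, 260: 111, 261: 112}
153 V: {200: 109, 201: 109, 202: 103, 203: 110, 204: 211, 205: 255, 206: 250, 207: 246, 208: 238, 209: 239, 210: 239, 211: 238, 212: 234, 213: 232, 214: 232, 215: 231, 216: 223, 217: 176, 218: 191, 219: 193, 220: 206, 221: 234, 222: 244, 223: 241, 224: 241, 225: 241, 226: 242, 227: 244, 228: 242, 229: 244, 230: 241, 231: 241, 232: 242, 233: 242, 234: 241, 235: 229, 236: 225, 237: 226, 238: 226, 239: 225, 240: 226, 241: 226, 242: 228, 243: 223, 244: 191, 245: 195, 246: 195, 247: 195, 248: 196, 249: 196, 250: 194, 251: 191, 252: 221, 253: 249, 254: 246, 255: 235, 256: 177, 257: 102, 258: 109, 259: 109, 260: 111, 261: 113}
```

Run:
```python
from meas import *
t=cv2.imread("pics/top0.png"); hsv=cv2.cvtColor(t,cv2.COLOR_BGR2HSV)
V=hsv[:,:,2]
for r in (208,210,224,231,254): print(r,V[r,112:126],V[r,146:160])
ry=np.array([-76,-54,-26,14,66,76])/1000
for col,rows in ((119,[203.9,212,220.9,235,252.1,256.3]),(152,[203.7,211.6,220.65,234.65,252,256.15])):
    P=np.array([pl("top",(col,r),.038) for r in rows]); print(P[:,0].round(4),(P[:,0]+ry).round(4), (P[:,0]+ry).mean())
```

```text
208 [108 107 100 135 254 244 239 239 241 249 206 114 109  92] [126 124 114 192 249 242 239 238 241 253 166 108 116  72]
210 [108 107 101 135 254 245 240 239 240 248 204 113 110 110] [ 96  94  87 184 251 243 241 239 241 252 164 106 115  73]
224 [110 107  97 233 248 242 241 242 245 255 136 102 112 107] [109 106  98 232 247 242 241 241 244 255 135 104 106  72]
231 [ 66  60 100 255 247 242 242 242 248 243 122 105 107  86] [128 123 108 255 246 242 241 241 246 241 121 106 105  73]
254 [ 68  62 238 255 250 251 251 249 255 165 108 115  90  87] [127 118 203 255 251 252 252 246 255 204 113 110  92  67]
[0.493  0.469  0.4428 0.4014 0.3517 0.3396] [0.417  0.415  0.4168 0.4154 0.4177 0.4156] 0.41625562561348145
[0.4947 0.4713 0.4446 0.4035 0.3531 0.341 ] [0.4187 0.4173 0.4186 0.4175 0.4191 0.417 ] 0.41804530502881576
```

Run:
```python
from meas import *
for q in [[(118.75,208),(117.95,231),(117.2,254)],[(152.4,208),(152.05,231),(151.5,254)]]:
    P=np.array([pl("top",p,.038)[:2] for p in q]); print(P.round(4), np.degrees(np.arctan2(*(P[0]-P[2])[::-1])))
V=cv2.cvtColor(cv2.imread("pics/scene0.png"),cv2.COLOR_BGR2HSV)[:,:,2]
# predict scene projections for cross check
c=np.array([.4172,.3163]); yaw=np.radians(91)
for rx in(-.06,-.04,.04,.06):
    for ry in(-.076,.076):
        p=[c[0]+rx*np.cos(yaw)-ry*np.sin(yaw),c[1]+rx*np.sin(yaw)+ry*np.cos(yaw),.038]; print(rx,ry,proj("scene",p).round(1),((proj("scene",p)-[280,150])*6).round(0))
```

```text
[[0.4808 0.3679]
 [0.4131 0.367 ]
 [0.3462 0.366 ]] 0.7967927078360442
[[0.482  0.2685]
 [0.4142 0.2669]
 [0.3472 0.266 ]] 1.0747877680088254
-0.06 -0.076 [333.7 196.4] [322. 279.]
-0.06 0.076 [334.4 166.1] [326.  97.]
-0.04 -0.076 [339.1 197.1] [355. 283.]
-0.04 0.076 [339.4 166.7] [357. 100.]
0.04 -0.076 [361.  199.9] [486. 299.]
0.04 0.076 [359.9 169.1] [479. 115.]
0.06 -0.076 [366.5 200.6] [519. 304.]
0.06 0.076 [365.  169.7] [510. 118.]
```

Run:
```python
from meas import *
t=cv2.imread("pics/top0.png"); H,S,V=cv2.split(cv2.cvtColor(t,cv2.COLOR_BGR2HSV))
tan=(H>=10)&(H<=28)&(S>90)&(V>190)
for n,(x0,x1,y0,y1) in {"a":(240,300,130,160),"b":(312,372,155,182)}.items():
    m=np.zeros_like(tan); m[y0:y1,x0:x1]=1; ys,xs=np.nonzero(tan&m)
    P=np.array([pl("top",(x,y),.04)[:2] for x,y in zip(xs,ys)])*1000
    r=cv2.minAreaRect(np.float32(P)); print(n,r, P.mean(0))
    # robust: project along direction; ends and edges
    for nm,rr in(("",r),):
        L=np.radians(80.7); d=np.array([np.cos(L),np.sin(L)]); e=np.array([-d[1],d[0]])
        a=P@d;b=P@e
        la,ha=np.percentile(a,[1,99]);
        # per-slice mean of edges
        lo=[];hi=[]
        for q in np.arange(a.min()+5,a.max()-5,5):
            k=(a>=q)&(a<q+5); lo.append(b[k].min());hi.append(b[k].max())
        lo2=[];hi2=[]
        for q in np.arange(b.min()+4,b.max()-4,5):
            k=(b>=q)&(b<q+5); lo2.append(a[k].min());hi2.append(a[k].max())
        bm=(np.mean(lo)+np.mean(hi))/2; am=(np.mean(lo2)+np.mean(hi2))/2
        print("len",np.mean(hi2)-np.mean(lo2),"wid",np.mean(hi)-np.mean(lo),"slope",np.polyfit(range(len(lo)),np.add(lo,hi)/2,1)[0]/5, "centre",d*am+e*bm)
```

```text
a ((677.0811157226562, -82.04914855957031), (139.51718139648438, 31.405704498291016), 79.94132232666016) [677.2712586  -82.57113411]Traceback (most recent call last):
  File "<stdin>", line 16, in <module>
    return umr_minimum(a, axis, None, out, keepdims, initial, where)
ValueError: zero-size array to reduction operation minimum which has no identity
```

```bash
cat > go.py <<'E'
# python3 go.py x y z yaw_deg : tool-frame increment from the measured pose to target
import sys, numpy as np
from cell import robot
from scipy.spatial.transform import Rotation as Ro
o=robot.observe(); R=Ro.from_euler('xyz',o["tool_rot"]).as_matrix(); p=o["tool_pos"]
yaw=np.degrees(np.arctan2(R[1,1],R[0,1]))
print("t",round(o["time"],2),"p",p.round(4),"yaw",yaw.round(2),"q deg",np.degrees(o["qpos"]).round(0),"F",o["contact_force"].round(1),"op",round(o["opening"],4))
a=[float(v) for v in sys.argv[1:]]
for i in range(0,len(a),4):
    x,y,z,w=a[i:i+4]
    d=R.T@(np.array([x,y,z])-p); tw=-(w-yaw); print("inc",(d/.4).round(4),"twist",round(tw/60,4),"dist",np.linalg.norm(d).round(3))
E
python3 - <<'E'
from meas import *
t=cv2.imread("pics/top0.png"); H,S,V=cv2.split(cv2.cvtColor(t,cv2.COLOR_BGR2HSV))
tan=(H>=10)&(H<=28)&(S>90)&(V>190)
for n,(x0,x1,y0,y1) in {"a":(240,300,130,160),"b":(312,372,155,182)}.items():
    m=np.zeros_like(tan); m[y0:y1,x0:x1]=1; ys,xs=np.nonzero(tan&m)
    P=np.array([pl("top",(x,y),.04)[:2] for x,y in zip(xs,ys)])*1000
    print(n,cv2.minAreaRect(np.float32(P)), P.mean(0))
E
python3 go.py .491 .114 .2 -72.3
```

```text
a ((677.0811157226562, -82.04914855957031), (139.51718139648438, 31.405704498291016), 79.94132232666016) [677.2712586  -82.57113411]
b ((605.5265502929688, -300.20556640625), (144.39768981933594, 33.90557098388672), 81.87589263916016) [ 605.29088694 -300.60572102]
t 0.1 p [ 0.1804 -0.4927  0.2261] yaw -69.9 q deg [-78.  20.  87.   0.  73.  -8.] F [-0.3  0.4  0.4] op 0.092
inc [ 0.0671 -1.1573 -1.2504] twist 0.04 dist 0.682
```

{"name": "move_arm", "arguments": {"increments": [[0.005,-0.11,-0.12,0.01],[0.01,-0.22,-0.24,0.02],[0.02,-0.33,-0.36,0.03],[0.03,-0.44,-0.48,0.04],[0.03,-0.55,-0.6,0.04]], "gripper": 0, "squeeze": 25}}

```text
time: 0.72
tool_pos: [0.3244, -0.2139, 0.2145]
tool_rot: [-1.45, 1.57, 2.0]
contact_force: [1.2, -0.4, -0.1]
opening: 0.0916
```

```bash
python3 go.py .491 .114 .12 -72.3
```

```text
t 0.72 p [ 0.3244 -0.2139  0.2145] yaw -72.35 q deg [-45.   6. 108.   0.  67.  28.] F [ 1.2 -0.4 -0.1] op 0.0916
inc [ 0.2365 -0.6547 -0.6454] twist -0.0008 dist 0.38
```

{"name": "move_arm", "arguments": {"increments": [[0.0,-0.1,-0.1,0],[0.02,-0.2,-0.2,0],[0.05,-0.3,-0.3,0],[0.08,-0.41,-0.4,0],[0.12,-0.52,-0.51,0]]}}

```text
time: 1.35
tool_pos: [0.455, 0.0447, 0.167]
tool_rot: [2.356, 1.57, -0.477]
contact_force: [0.9, -1.4, 0.3]
opening: 0.092
```

{"name": "move_arm", "arguments": {"increments": [[0.04,-0.08,-0.08,0],[0.08,-0.13,-0.135,0],[0.11,-0.13,-0.135,0],[0.11,-0.13,-0.135,0],[0.11,-0.13,-0.135,0]]}}

```text
time: 1.98
tool_pos: [0.49, 0.1079, 0.1237]
tool_rot: [2.264, 1.57, -0.57]
contact_force: [0.5, 0.2, -0.4]
opening: 0.0921
```

```bash
python3 go.py .491 .114 .12 -72.3;python3 - <<'E'
from h import *
from cell import robot
im=robot.read_camera("top"); crop(im,150,130,130,120,5,"t1.png")
E
```

```text
t 1.98 p [0.49   0.1079 0.1237] yaw -72.37 q deg [ 4. 24. 99. -0. 57. 76.] F [ 0.5  0.2 -0.4] op 0.0921
inc [ 0.0092 -0.0137 -0.0071] twist -0.0011 dist 0.007
```

View pics/t1.png

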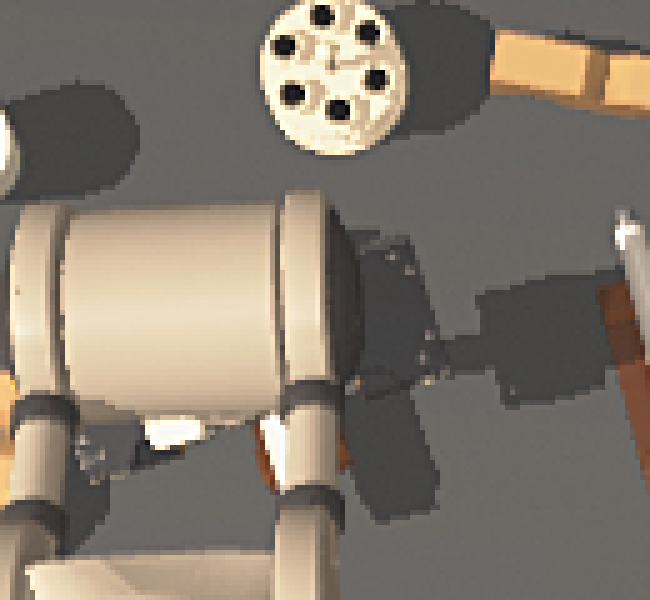

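{"name": "move_arm", "arguments": {"increments": [[0.05,-0.014,-0.007,0],[0.13,-0.014,-0.007,0],[0.2,-0.014,-0.007,0],[0.245,-0.014,-0.007,0],[0.245,-0.014,-0.007,0]]}}

```text
time: 2.65
tool_pos: [0.4904, 0.1143, 0.0249]
tool_rot: [-0.163, 1.569, -2.997]
contact_force: [-0.1, 0.0, 1.2]
opening: 0.0917
```

```bash
python3 go.py .491 .114 .025 -72.3
```

```text
t 2.65 p [0.4904 0.1143 0.0249] yaw -72.36 q deg [  4.  32. 104.  -0.  44.  77.] F [-0.1  0.   1.2] op 0.0917
inc [-0.0003  0.0012 -0.0011] twist -0.001 dist 0.001
```

{"name": "move_arm", "arguments": {"increments": [[0,0,0,0],[0,0,0,0],[0,0,0,0],[0,0,0,0],[0,0,0,0]], "gripper": 1, "squeeze": 35}}

```text
time: 3.28
tool_pos: [0.491, 0.115, 0.0254]
tool_rot: [2.4, 1.571, -0.432]
contact_force: [0.0, 0.8, 0.0]
opening: 0.0465
```

```bash
python3 go.py .491 .114 .025 -72.3
```

```text
t 3.27 p [0.491  0.115  0.0254] yaw -72.29 q deg [  4.  32. 104.  -0.  44.  77.] F [0.  0.8 0. ] op 0.0465
inc [0.0009 0.0024 0.0009] twist 0.0001 dist 0.001
```

{"name": "move_arm", "arguments": {"increments": [[0,0,0,0],[0,0,0,0],[0,0,0,0],[0,0,0,0]]}}

```text
time: 3.78
tool_pos: [0.4917, 0.1131, 0.0255]
tool_rot: [1.627, 1.568, -1.205]
contact_force: [0.8, -10.7, 2.0]
opening: 0.0332
```

{"name": "move_arm", "arguments": {"increments": [[-0.02,0,0,0],[-0.06,0,0,0],[-0.15,0,0,0],[-0.25,0,0,0],[-0.35,0,0,0]]}}

```text
time: 4.4
tool_pos: [0.4899, 0.1152, 0.1656]
tool_rot: [-0.304, 1.568, -3.136]
contact_force: [-0.1, -0.5, -7.8]
opening: 0.0335
```

```bash
python3 go.py .377 .3163 .165 1;python3 - <<'E'
from h import *
from cell import robot
im=robot.read_camera("scene"); crop(im,200,120,180,140,4,"s1.png")
E
```

```text
t 4.4 p [0.4899 0.1152 0.1656] yaw -72.29 q deg [ 4. 21. 96.  0. 63. 77.] F [-0.1 -0.5 -7.8] op 0.0335
inc [ 0.0023 -0.5648  0.1158] twist -1.2214 dist 0.231
```

View pics/s1.png

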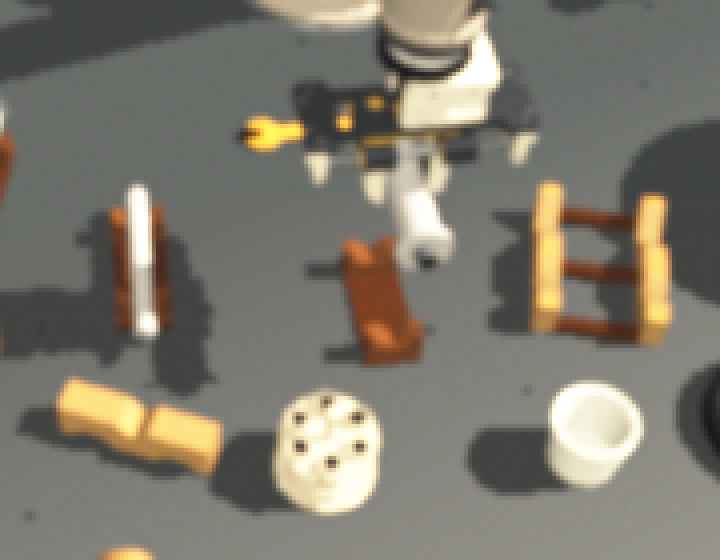

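{"name": "move_arm", "arguments": {"increments": [[0,-0.1,0.02,-0.17],[0,-0.2,0.04,-0.34],[0,-0.3,0.06,-0.51],[0,-0.4,0.08,-0.68],[0,-0.5,0.1,-0.85]]}}

```text
time: 5.08
tool_pos: [0.3904, 0.2942, 0.1638]
tool_rot: [-0.784, 1.568, -2.72]
contact_force: [0.8, -0.1, -6.5]
opening: 0.0331
```

```bash
python3 go.py .377 .3163 .1 1
```

```text
t 5.08 p [0.3904 0.2942 0.1638] yaw -20.96 q deg [28. 20. 98.  0. 62. 49.] F [ 0.8 -0.1 -6.5] op 0.0331
inc [ 0.1596 -0.0507 -0.04  ] twist -0.366 dist 0.069
```

{"name": "move_arm", "arguments": {"increments": [[0.0,-0.03,-0.02,-0.15],[0.02,-0.05,-0.04,-0.3],[0.05,-0.05,-0.04,-0.366],[0.1,-0.05,-0.04,-0.366],[0.1,-0.05,-0.04,-0.366]]}}

```text
time: 5.7
tool_pos: [0.3773, 0.3146, 0.1229]
tool_rot: [-1.053, 1.565, -2.612]
contact_force: [-0.5, -0.4, -7.2]
opening: 0.0336
```

```bash
python3 go.py .377 .3163 .1 1;python3 - <<'E'
from h import *
from cell import robot
im=robot.read_camera("scene"); crop(im,270,120,120,120,5,"s2.png")
im=robot.read_camera("top"); crop(im,90,150,120,120,5,"t2.png")
E
```

```text
t 5.7 p [0.3773 0.3146 0.1229] yaw 0.67 q deg [ 31.  23. 101.   0.  57.  30.] F [-0.5 -0.4 -7.2] op 0.0336
inc [ 0.0572 -0.0005 -0.0044] twist -0.0055 dist 0.023
```

View pics/s2.png

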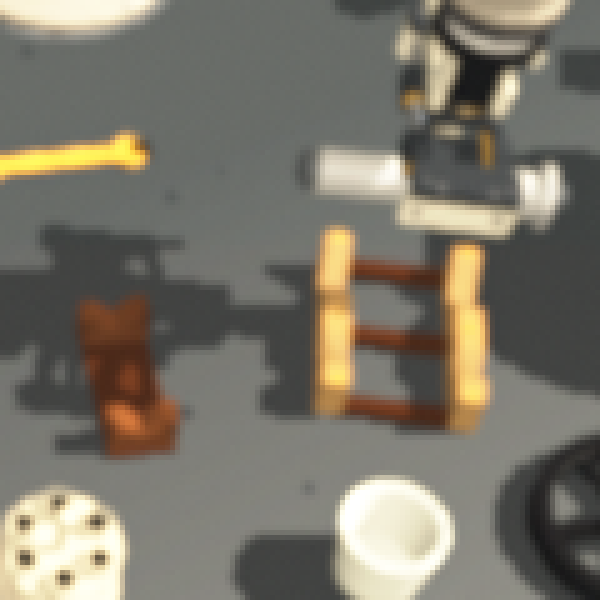

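View pics/t2.png

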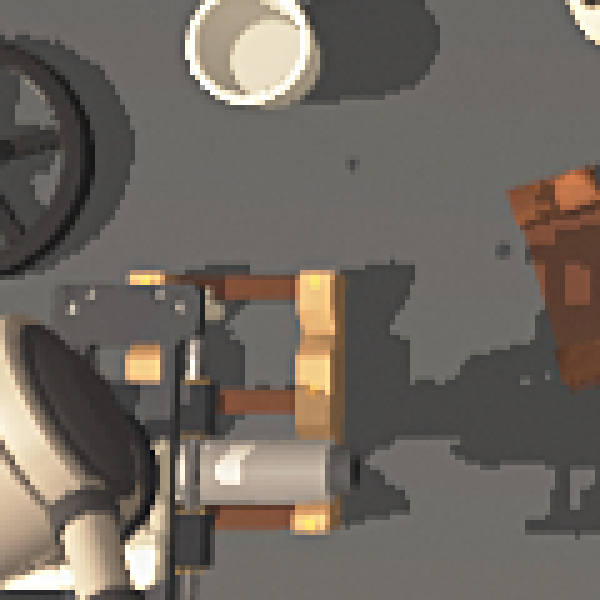

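Run:
```python
from h import *
print(pl("top",(156,244.3),.142),pl("top",(161.6,244.3),.142))
c=np.array([.3773,.3146,.142])
for s in(-.095,-.08,.08,.086,.095): print(s,((proj("scene",c+[0,s,0])-[270,120])*5).round(0),((proj("top",c+[0,s,0])-[90,150])*5).round(0))
```

```text
[0.37836193 0.23084845 0.142     ] [0.37852321 0.21586205 0.142     ]
-0.095 [299. 166.] [351. 474.]
-0.08 [319. 168.] [323. 473.]
0.08 [541. 197.] [ 24. 470.]
0.086 [549. 198.] [ 12. 470.]
0.095 [562. 200.] [ -5. 470.]
```

{"name": "move_arm", "arguments": {"increments": [[0.06,-0.001,-0.004,-0.005],[0.12,-0.001,-0.004,-0.005],[0.17,-0.001,-0.004,-0.005],[0.2,-0.001,-0.004,-0.005],[0.22,-0.001,-0.004,-0.005]]}}

```text
time: 6.42
tool_pos: [0.3792, 0.3173, 0.0372]
tool_rot: [2.046, 1.57, 0.492]
contact_force: [-0.7, -0.5, -7.6]
opening: 0.0333
```

```bash
python3 go.py .377 .3163 .0175 1
```

```text
t 6.42 p [0.3792 0.3173 0.0372] yaw 0.95 q deg [ 31.  30. 105.  -0.  44.  30.] F [-0.7 -0.5 -7.6] op 0.0333
inc [ 0.0493 -0.0057  0.0025] twist -0.0008 dist 0.02
```

{"name": "move_arm", "arguments": {"increments": [[0.015,-0.003,0,0],[0.028,-0.004,0,0],[0.036,-0.004,0,0],[0.04,-0.004,0,0]]}}

```text
time: 6.92
tool_pos: [0.3773, 0.3171, 0.0212]
tool_rot: [1.811, 1.571, 0.257]
contact_force: [-0.6, 0.9, -7.3]
opening: 0.0333
```

```bash
python3 go.py .377 .3163 .0175 1
```

```text
t 6.92 p [0.3773 0.3171 0.0212] yaw 0.96 q deg [ 31.  32. 106.  -0.  42.  30.] F [-0.6  0.9 -7.3] op 0.0333
inc [ 0.0093 -0.0009  0.0021] twist -0.0007 dist 0.004
```

{"name": "move_arm", "arguments": {"increments": [[0.003,0,0,0],[0.006,0,0,0],[0.008,0,0,0],[0.008,0,0,0]]}}

```text
time: 7.42
tool_pos: [0.3773, 0.3171, 0.0181]
tool_rot: [0.26, 1.571, -1.294]
contact_force: [-0.4, 0.2, -6.5]
opening: 0.0332
```

```bash
python3 go.py .377 .3163 .0175 1
```

```text
t 7.42 p [0.3773 0.3171 0.0181] yaw 0.96 q deg [ 31.  32. 106.  -0.  42.  30.] F [-0.4  0.2 -6.5] op 0.0332
inc [ 0.0014 -0.0007  0.0019] twist -0.0007 dist 0.001
```

{"name": "move_arm", "arguments": {"increments": [[0.001,0,0,0],[0.002,0,0,0],[0.002,0,0,0]]}}

```text
time: 7.8
tool_pos: [0.3773, 0.3172, 0.0178]
tool_rot: [1.888, 1.57, 0.334]
contact_force: [-3.4, -2.1, 5.2]
opening: 0.0333
```

{"name": "move_arm", "arguments": {"increments": [[0.001,0,0,0],[0.002,0,0,0],[0.002,0,0,0]]}}

```text
time: 8.18
tool_pos: [0.3773, 0.3172, 0.0177]
tool_rot: [1.93, 1.57, 0.376]
contact_force: [-5.8, -3.4, 13.3]
opening: 0.0332
```

{"name": "move_arm", "arguments": {"increments": [[0,0,0,0],[0,0,0,0],[0,0,0,0]], "gripper": 0.4}}

```text
time: 8.55
tool_pos: [0.3776, 0.3172, 0.0164]
tool_rot: [1.967, 1.57, 0.412]
contact_force: [0.3, 0.7, -0.2]
opening: 0.0541
```

{"name": "move_arm", "arguments": {"increments": [[-0.02,0,0,0],[-0.08,0,0,0],[-0.2,0,0,0],[-0.32,0,0,0],[-0.45,0,0,0]]}}

```text
time: 9.18
tool_pos: [0.377, 0.3169, 0.1983]
tool_rot: [-0.059, 1.571, -1.613]
contact_force: [1.6, 0.0, 0.4]
opening: 0.0554
```

```bash
python3 go.py .4279 -.3055 .2 -88.1
```

```text
t 9.18 p [0.377  0.3169 0.1983] yaw 0.96 q deg [31. 18. 95. -0. 67. 30.] F [1.6 0.  0.4] op 0.0554
inc [-0.004   0.1014  1.5578] twist 1.4843 dist 0.624
```

{"name": "move_arm", "arguments": {"increments": [[0,0.01,0.15,0.16],[0,0.02,0.3,0.32],[0,0.03,0.45,0.48],[0,0.04,0.6,0.64],[0,0.05,0.75,0.8]], "gripper": 0}}

```text
time: 9.8
tool_pos: [0.4023, 0.0156, 0.1971]
tool_rot: [2.242, 1.569, -0.155]
contact_force: [1.4, 0.4, -0.2]
opening: 0.0913
```

```bash
python3 go.py .4279 -.3055 .15 -88.1
python3 - <<'E'
from h import *
from cell import robot
im=robot.read_camera("scene"); crop(im,270,120,120,120,5,"s3.png")
im=robot.read_camera("top"); crop(im,90,150,120,120,5,"t3.png")
E
```

```text
t 9.8 p [0.4023 0.0156 0.1971] yaw -47.34 q deg [ -9.   8. 108.  -0.  64.  39.] F [ 1.4  0.4 -0.2] op 0.0913
inc [0.1181 0.6337 0.497 ] twist 0.6793 dist 0.326
```

View pics/s3.png

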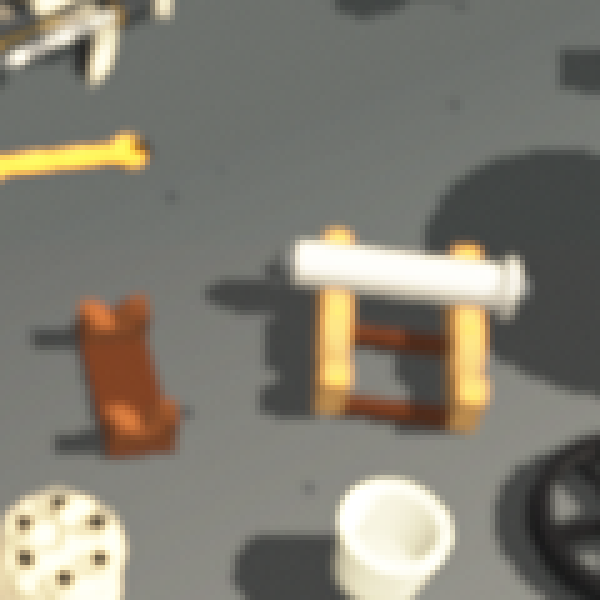

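View pics/t3.png

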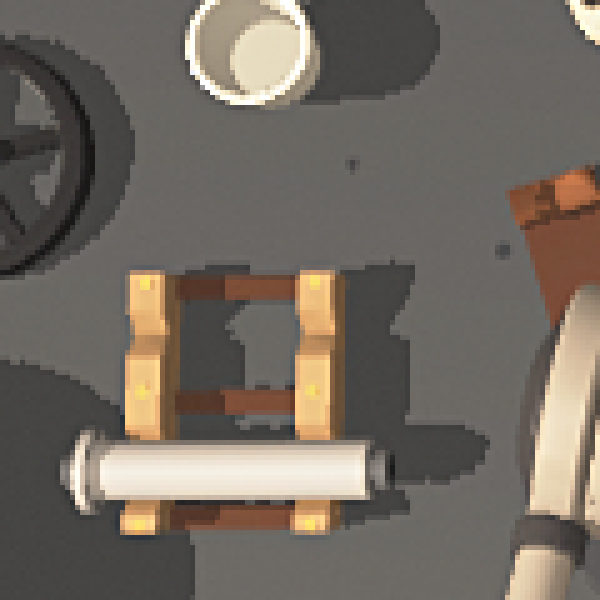

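```bash
cat > chk.py <<'E'
from h import *
C=np.array([.417,.317]); Y=np.radians(91)
def rk(x,y,z): return [C[0]+x*np.cos(Y)-y*np.sin(Y),C[1]+x*np.sin(Y)+y*np.cos(Y),z]
E
python3 - <<'E'
from chk import *
for s in(-.095,-.08,.08,.086,.095):
  for z in(.036,.053): print(s,z,((proj("scene",rk(s,.04,z))-[270,120])*5).round(0),((proj("top",rk(s,.04,z))-[90,150])*5).round(0))
E
```

```text
-0.095 0.036 [277. 261.] [386. 467.]
-0.095 0.053 [280. 247.] [381. 467.]
-0.08 0.036 [296. 263.] [361. 467.]
-0.08 0.053 [300. 249.] [355. 467.]
0.08 0.036 [503. 288.] [ 88. 469.]
0.08 0.053 [509. 274.] [ 78. 469.]
0.086 0.036 [511. 289.] [ 78. 469.]
0.086 0.053 [517. 275.] [ 67. 469.]
0.095 0.036 [523. 291.] [ 62. 469.]
0.095 0.053 [529. 276.] [ 52. 469.]
```

Run:
```python
from chk import *
for n in ("t3","s3"):
    im=cv2.imread(f"pics/{n}.png")[2::5,2::5]; V=cv2.cvtColor(im,cv2.COLOR_BGR2HSV)[:,:,2]
    if n=="t3":
        for r in (90,92,94,96,98): print("row",150+r,V[r,8:24],V[r,66:84])
    else:
        for r in (48,49,50,51,52,53,54,55,56,57,58,59,60): print("row",120+r,V[r,50:64],V[r,92:110])
```

```text
row 240 [ 71  71  70  70  67  63 100 248 245  95 150 158 152 178 219 219] [222 222 222 222 222 227 234 100  64  99 107  79  62  70  70  71  70  71]
row 242 [ 70  70  69  64 112 109 187 255 229 148 173 168 246 242 238 238] [239 239 239 239 240 245 239 101 123 131 139  64  35  70  72  70  70  70]
row 244 [ 69  70  68  60 145 130 246 255 216 163 183 177 253 247 245 244] [245 245 245 245 245 250 251 110 137 147 157  60  26  70  72  70  68  70]
row 246 [ 70  70  69  64 116 123 220 255 214 147 176 170 251 245 243 241] [241 241 241 241 242 247 243 106  72 129 140  81  53  85  86  83  82  82]
row 248 [ 69  70  70  70  63  50 143 255 210 110 162 166 155 240 240 238] [232 234 235 235 236 239 251 148  80  62  73  69  68  65  62 110 111 109]
row 168 [120 119 120 120 120 120 121 126 139 183 224 234 232 232] [140 142 132 108  81  71  69  70  70  70  70  70  69  70  70  70  70  70]
row 169 [120 121 120 122 120 118 121 130 153 221 253 255 255 254] [231 237 229 191 128  79  68  69  70  72  73  70  68  70  69  70  70  70]
row 170 [120 121 122 122 118 112 118 136 164 234 255 255 255 255] [254 255 255 2
[... 759 characters left out ...]

row 176 [ 84  84  83  80  80  83  79  89 121 155 173 180 185 192] [254 254 254 254 254 254 253 246 232 234 246 243 197 131  91  70  70  70]
row 177 [ 71  71  71  72  75  76  73  76  90 108 117 126 138 155] [250 251 252 252 253 252 249 239 230 234 245 239 192 134  94  72  69  70]
row 178 [ 70  69  70  70  70  70  70  70  72  75  78  85  99 132] [237 239 241 243 244 242 237 229 226 233 241 228 170 120  87  70  69  70]
row 179 [ 70  70  70  71  69  70  69  69  69  69  69  71  86 128] [214 217 221 224 225 222 219 215 214 222 227 191 131  97  78  70  70  69]
row 180 [ 70  70  70  71  69  70  70  70  70  70  70  70  85 129] [208 209 208 203 198 194 195 196 196 203 198 149  98  78  73  70  70  69]
```

Run:
```python
from chk import *
u=np.array([np.cos(Y),np.sin(Y)])
def rx(n,uv,z): return round(float((pl(n,uv,z)[:2]-C)@u)*1000,1)
print("barrel -x rim",rx("top",(162.5,244),.053),"stub -x top",rx("top",(166.5,244),.046),"stub bottom",rx("top",(168.5,244),.026),"flange outer",rx("top",(103.5,244),.060),"stub +x",rx("top",(101.6,244),.046),rx("top",(101.6,244),.036))
# rack cross-piece check same columns
print("rack",rx("top",(117.6,244),.038),rx("top",(151.8,244),.038))
# scene: row 171 barrel rim at col ~ 258.4 ; axis top
print("scene barrel end",rx("scene",(258.5,171),.048),"right end flange top row172 ",rx("scene",(303.8,173),.06))
```

```text
barrel -x rim -84.5 stub -x top -94.7 stub bottom -96.7 flange outer 83.5 stub +x 93.9 97.4
rack 49.9 -50.1
scene barrel end -354.0 right end flange top row172  -179.8
```

```bash
python3 - <<'E'
from chk import *
# scene predictions of upper rim silhouettes for ends, full-image px
for s in(-.095,-.084,-.08,.074,.08,.086,.095):
  for r,nm in((.017,"barrel"),(.024,"flange"),(.008,"stub")):
    th=np.radians(np.arange(0,360,30))
    q=np.array([proj("scene",rk(s,.04-r*np.sin(t)*1,.036+r*np.cos(t))) for t in th])
    print(s,nm,"u %.1f..%.1f v %.1f..%.1f"%(q[:,0].min(),q[:,0].max(),q[:,1].min(),q[:,1].max()), "top-front",q[1].round(1))
E
python3 - <<'E'
import cv2
im=cv2.imread("pics/s3.png")[2::5,2::5]
cv2.imwrite("pics/s3z.png",cv2.resize(im[40:70,48:112],None,fx=12,fy=12,interpolation=cv2.INTER_NEAREST))
im=cv2.imread("pics/t3.png")[2::5,2::5]
cv2.imwrite("pics/t3z.png",cv2.resize(im[80:110,8:82],None,fx=10,fy=10,interpolation=cv2.INTER_NEAREST))
E
```

```text
-0.095 barrel u 324.6..326.1 v 167.9..176.4 top-front [325.9 171.3]
-0.095 flange u 324.3..326.4 v 166.2..178.1 top-front [326.1 171. ]
-0.095 stub u 325.0..325.7 v 170.2..174.1 top-front [325.6 171.8]
-0.084 barrel u 327.4..328.9 v 168.3..176.7 top-front [328.8 171.7]
-0.084 flange u 327.1..329.2 v 166.5..178.5 top-front [329.  171.3]
-0.084 stub u 327.8..328.5 v 170.5..174.5 top-front [328.4 172.1]
-0.08 barrel u 328.4..330.0 v 168.4..176.8 top-front [329.8 171.8]
-0.08 flange u 328.1..330.3 v 166.7..178.6 top-front [330.1 171.5]
-0.08 stub u 328.8..329.5 v 170.6..174.6 top-front [329.5 172.2]
0.074 barrel u 367.9..370.2 v 173.2..181.7 top-front [370.2 176.7]
0.074 flange u 367.4..370.7 v 171.4..183.5 top-front [370.6 176.4]
0.074 stub u 368.5..369.6 v 175.4..179.5 top-front [369.6 177.1]
0.08 barrel u 369.4..371.8 v 173.4..181.9 top-front [371.8 176.9]
0.08 flange u 368.9..372.3 v 171.6..183.7 top-front [372.2 176.6]
0.08 stub u 370.0..371.2 v 175.6..179.6 top-front [371.1 177.3]
0.086 barrel u 371.0..373.4 v 173.5..182.1 top-front [373.3 177.1]
0.086 flange u 370.5..373.9 v 171.8..183.9 top-front [373.8 176.8]
0.086 stub u 371.6..372.7 v 175.8..179.8 top-front [372.7 177.5]
0.095 barrel u 373.3..375.8 v 173.8..182.4 top-front [375.7 177.4]
0.095 flange u 372.8..376.3 v 172.1..184.2 top-front [376.2 177. ]
0.095 stub u 374.0..375.1 v 176.1..180.1 top-front [375.1 177.8]
```

View pics/s3z.png

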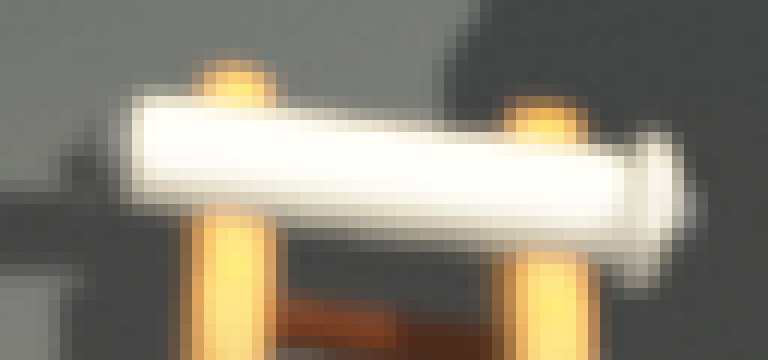

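View pics/t3z.png

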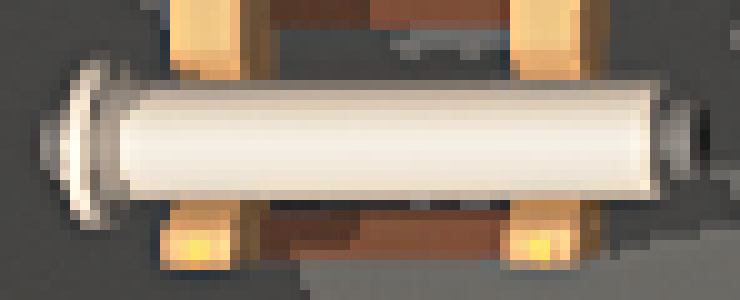

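Thick spindle is seated in the wide vee; by the top view, its barrel runs from column 107 to 162.5 and may sit 0–3 mm toward -x of the rack. I'll recheck after placing the medium one.

{"name": "move_arm", "arguments": {"increments": [[0,0.12,0.1,0.15],[0,0.24,0.2,0.3],[0,0.37,0.3,0.45],[0,0.5,0.4,0.6],[0.02,0.62,0.49,0.68]]}}

```text
time: 10.52
tool_pos: [0.428, -0.2952, 0.1899]
tool_rot: [2.537, 1.569, -0.569]
contact_force: [1.1, 0.6, 0.6]
opening: 0.092
```

```bash
python3 go.py .4274 -.3055 .08 -88.1
```

```text
t 10.53 p [ 0.428  -0.2952  0.1899] yaw -87.99 q deg [-43.  21.  92.   0.  67.  45.] F [1.1 0.6 0.6] op 0.092
inc [0.2748 0.0253 0.0029] twist 0.0019 dist 0.11
```

{"name": "move_arm", "arguments": {"increments": [[0.1,0.02,0.002,0.002],[0.2,0.025,0.002,0.002],[0.28,0.025,0.002,0.002],[0.34,0.025,0.002,0.002],[0.36,0.025,0.002,0.002]]}}

```text
time: 11.15
tool_pos: [0.4268, -0.3024, 0.044]
tool_rot: [-0.848, 1.568, 2.33]
contact_force: [-0.1, 0.2, 0.1]
opening: 0.0917
```

```bash
python3 go.py .4274 -.3055 .0185 -88.1;python3 - <<'E'
from h import *
from cell import robot
im=robot.read_camera("scene"); crop(im,150,110,100,90,6,"s4.png")
E
```

```text
t 11.15 p [ 0.4268 -0.3024  0.044 ] yaw -87.9 q deg [-44.  32. 100.   0.  48.  44.] F [-0.1  0.2  0.1] op 0.0917
inc [ 0.0636  0.0079 -0.0013] twist 0.0034 dist 0.026
```

View pics/s4.png

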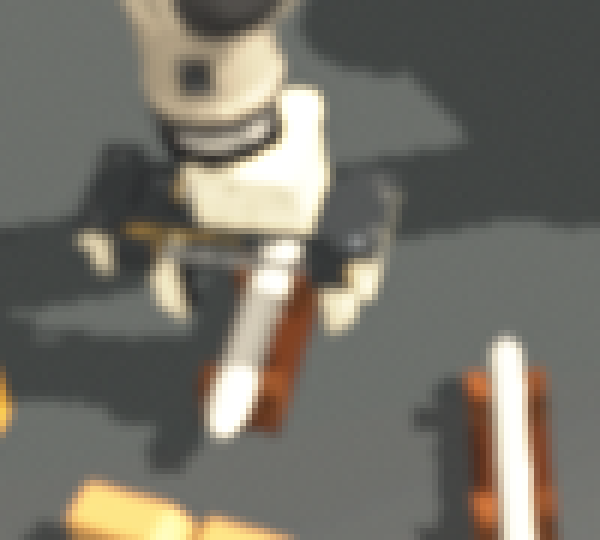

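{"name": "move_arm", "arguments": {"increments": [[0.03,0.004,0,0.003],[0.055,0.006,0,0.003],[0.064,0.006,0,0.003],[0.064,0.006,0,0.003]]}}

```text
time: 11.7
tool_pos: [0.427, -0.3059, 0.0193]
tool_rot: [-0.566, 1.571, 2.608]
contact_force: [0.5, 0.3, -0.4]
opening: 0.0918
```

```bash
python3 go.py .4274 -.3055 .0185 -88.1
```

```text
t 11.7 p [ 0.427  -0.3059  0.0193] yaw -88.14 q deg [-44.  34. 101.  -0.  45.  44.] F [ 0.5  0.3 -0.4] op 0.0918
inc [ 0.0019 -0.0009 -0.001 ] twist -0.0007 dist 0.001
```

{"name": "move_arm", "arguments": {"increments": [[0.001,0,0,0],[0.001,0,0,0],[0.001,0,0,0],[0.001,0,0,0],[0.001,0,0,0]], "gripper": 1, "squeeze": 35}}

```text
time: 12.32
tool_pos: [0.4271, -0.3059, 0.019]
tool_rot: [1.971, 1.571, -1.138]
contact_force: [-0.2, 1.3, -0.3]
opening: 0.0464
```

{"name": "move_arm", "arguments": {"increments": [[0,0,0,0],[0,0,0,0],[0,0,0,0],[0,0,0,0],[0,0,0,0]]}}

```text
time: 12.95
tool_pos: [0.4272, -0.3063, 0.019]
tool_rot: [1.953, 1.57, -1.156]
contact_force: [0.3, -3.7, -1.7]
opening: 0.0227
```

```bash
python3 go.py .4274 -.3055 .0185 -88.1
```

```text
t 12.95 p [ 0.4272 -0.3063  0.019 ] yaw -88.14 q deg [-44.  34. 101.  -0.  45.  44.] F [ 0.3 -3.7 -1.7] op 0.0227
inc [ 0.0013 -0.0021 -0.0007] twist -0.0007 dist 0.001
```

{"name": "move_arm", "arguments": {"increments": [[-0.02,0,0,0],[-0.06,0,0,0],[-0.16,0,0,0],[-0.28,0,0,0],[-0.4,0,0,0]]}}

```text
time: 13.58
tool_pos: [0.4266, -0.305, 0.1809]
tool_rot: [-1.094, 1.57, 2.08]
contact_force: [0.3, -1.0, -8.3]
opening: 0.0228
```

```bash
python3 go.py .457 .3177 .18 1
```

```text
t 13.57 p [ 0.4266 -0.305   0.1809] yaw -88.13 q deg [-44.  22.  91.   0.  67.  44.] F [ 0.3 -1.  -8.3] op 0.0228
inc [ 0.0038 -1.5535 -0.1268] twist -1.4855 dist 0.623
```

{"name": "move_arm", "arguments": {"increments": [[0,-0.15,-0.012,-0.15],[0,-0.3,-0.024,-0.3],[0,-0.45,-0.036,-0.45],[0,-0.6,-0.048,-0.6],[0,-0.75,-0.06,-0.75]]}}

```text
time: 14.2
tool_pos: [0.4405, -0.0031, 0.1797]
tool_rot: [2.995, 1.57, 0.677]
contact_force: [2.1, 0.7, -7.1]
opening: 0.0233
```

```bash
python3 go.py .457 .3177 .18 1
```

```text
t 14.2 p [ 0.4405 -0.0031  0.1797] yaw -42.86 q deg [-10.  14. 104.   0.  62.  32.] F [ 2.1  0.7 -7.1] op 0.0233
inc [-5.000e-04 -5.152e-01 -6.159e-01] twist -0.7309 dist 0.321
```

{"name": "move_arm", "arguments": {"increments": [[0,-0.1,-0.12,-0.15],[0,-0.2,-0.24,-0.3],[0,-0.3,-0.36,-0.45],[0,-0.4,-0.48,-0.6],[0,-0.49,-0.585,-0.73]]}}

```text
time: 14.82
tool_pos: [0.4572, 0.3018, 0.1796]
tool_rot: [-1.611, 1.57, 3.118]
contact_force: [1.2, -0.9, -7.8]
opening: 0.0233
```

```bash
python3 go.py .457 .3177 .12 1
```

```text
t 14.82 p [0.4572 0.3018 0.1796] yaw 0.98 q deg [25. 24. 88.  0. 68. 24.] F [ 1.2 -0.9 -7.8] op 0.0233
inc [ 0.1489  0.0002 -0.0397] twist -0.0003 dist 0.062
```

{"name": "move_arm", "arguments": {"increments": [[0.03,0,-0.03,0],[0.08,0,-0.038,0],[0.13,0,-0.038,0],[0.15,0,-0.038,0],[0.15,0,-0.038,0]]}}

```text
time: 15.45
tool_pos: [0.4578, 0.3141, 0.1188]
tool_rot: [-1.044, 1.569, -2.604]
contact_force: [-0.5, -0.3, -7.5]
opening: 0.0232
```

```bash
python3 go.py .457 .3177 .022 1;python3 - <<'E'
from h import *
from cell import robot
im=robot.read_camera("scene"); crop(im,270,120,120,120,5,"s5.png")
im=robot.read_camera("top"); crop(im,90,150,120,120,5,"t5.png")
E
```

```text
t 15.45 p [0.4578 0.3141 0.1188] yaw 0.61 q deg [27. 29. 91. -0. 60. 26.] F [-0.5 -0.3 -7.5] op 0.0232
inc [ 0.242  -0.0015 -0.0092] twist -0.0065 dist 0.097
```

View pics/s5.png

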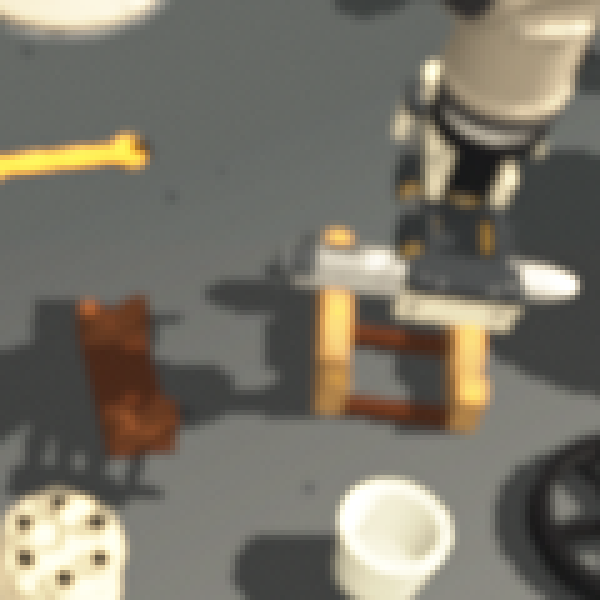

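View pics/t5.png

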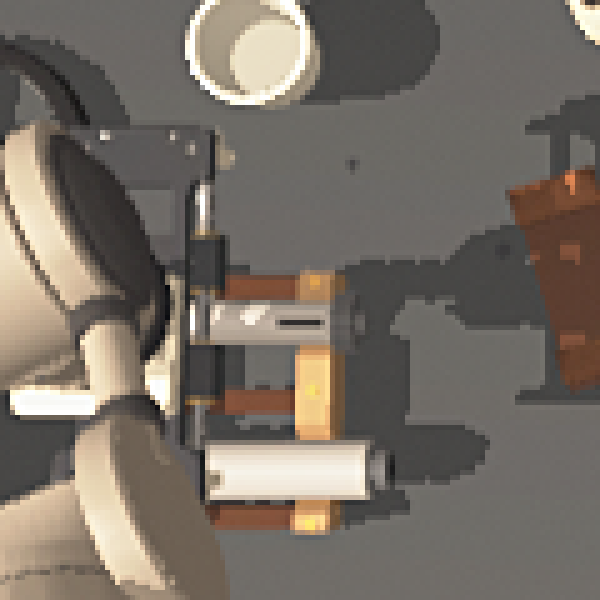

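```bash
python3 go.py .457 .3177 .022 1
python3 - <<'E'
from chk import *
im=cv2.imread("pics/t5.png")[2::5,2::5]; V=cv2.cvtColor(im,cv2.COLOR_BGR2HSV)[:,:,2]
for r in(62,63,64,65,66): print(r,V[r,60:80])
for c,z in((156.9,.149),(156.9,.137),(163,.153),(163,.137)): print(c,z,pl("top",(c,214),z).round(4))
E
```

```text
t 15.55 p [0.4586 0.3146 0.1198] yaw 0.62 q deg [27. 29. 91. -0. 60. 26.] F [-0.7 -0.3 -6.9] op 0.0232
inc [ 0.2444 -0.0041 -0.0077] twist -0.0063 dist 0.098
62 [185 184 184 185 186 166  93  87  92  95  71  75  80  70  71  73  72  71
  69  83]
63 [167 167 167 164 175 177 102  95  99 101  73  96  99  70  71  72  71  71
  66 113]
64 [ 48  47  47  41 114 181 105  96 100 102  80 101 105  67  69  72  71  69
  82 112]
65 [144 143 142 138 164 178  98  88  93  94  71  98 103  68  72  73  71  68
 115 114]
66 [191 191 191 191 191 178 102  94  97 100  76  84  89  71  69  72  70  69
 103 104]
156.9 0.149 [0.4593 0.2299 0.149 ]
156.9 0.137 [0.4598 0.2326 0.137 ]
163 0.153 [0.4593 0.2127 0.153 ]
163 0.137 [0.46  0.216 0.137]
```

{"name": "move_arm", "arguments": {"increments": [[0.05,-0.003,-0.005,-0.006],[0.1,-0.003,-0.008,-0.006],[0.15,-0.003,-0.008,-0.006],[0.19,-0.003,-0.008,-0.006],[0.2,-0.003,-0.008,-0.006]]}}

```text
time: 16.18
tool_pos: [0.4567, 0.3177, 0.0384]
tool_rot: [-1.024, 1.57, -2.578]
contact_force: [0.2, -0.5, -7.2]
opening: 0.0233
```

```bash
python3 go.py .457 .318 .023 1
```

```text
t 16.18 p [0.4567 0.3177 0.0384] yaw 1.01 q deg [27. 35. 95. -0. 50. 26.] F [ 0.2 -0.5 -7.2] op 0.0233
inc [ 0.0385  0.0008 -0.0009] twist 0.0001 dist 0.015
```

{"name": "move_arm", "arguments": {"increments": [[0.015,0,0,0],[0.025,0,0,0],[0.03,0,0,0],[0.03,0,0,0]]}}

```text
time: 16.68
tool_pos: [0.4569, 0.3179, 0.027]
tool_rot: [1.433, 1.571, -0.12]
contact_force: [-0.3, -0.3, -7.6]
opening: 0.0234
```

```bash
python3 go.py .457 .318 .023 1
```

```text
t 16.68 p [0.4569 0.3179 0.027 ] yaw 1.02 q deg [27. 36. 95. -0. 48. 26.] F [-0.3 -0.3 -7.6] op 0.0234
inc [ 0.0101  0.0001 -0.0002] twist 0.0004 dist 0.004
```

{"name": "move_arm", "arguments": {"increments": [[0.003,0,0,0],[0.006,0,0,0],[0.008,0,0,0],[0.008,0,0,0]]}}

```text
time: 17.18
tool_pos: [0.4568, 0.3179, 0.0237]
tool_rot: [-0.725, 1.571, -2.278]
contact_force: [-0.3, -0.7, -7.0]
opening: 0.0234
```

{"name": "move_arm", "arguments": {"increments": [[0.001,0,0,0],[0.002,0,0,0],[0.002,0,0,0]]}}

```text
time: 17.55
tool_pos: [0.4569, 0.3179, 0.0233]
tool_rot: [1.645, 1.571, 0.092]
contact_force: [-1.8, -0.5, -1.3]
opening: 0.0231
```

{"name": "move_arm", "arguments": {"increments": [[0.001,0,0,0],[0.0015,0,0,0],[0.0015,0,0,0]]}}

```text
time: 17.92
tool_pos: [0.4569, 0.3179, 0.0232]
tool_rot: [1.804, 1.57, 0.251]
contact_force: [-4.7, -3.0, 5.3]
opening: 0.0229
```

{"name": "move_arm", "arguments": {"increments": [[0,0,0,0],[0,0,0,0],[0,0,0,0]], "gripper": 0.45}}

```text
time: 18.3
tool_pos: [0.4574, 0.3181, 0.0224]
tool_rot: [1.899, 1.57, 0.346]
contact_force: [-0.9, 0.6, 0.5]
opening: 0.0477
```

{"name": "move_arm", "arguments": {"increments": [[-0.02,0,0,0],[-0.08,0,0,0],[-0.2,0,0,0],[-0.32,0,0,0],[-0.45,0,0,0]]}}

```text
time: 18.92
tool_pos: [0.4567, 0.3178, 0.2043]
tool_rot: [1.423, 1.571, -0.13]
contact_force: [1.5, 1.1, 0.5]
opening: 0.0506
```

{"name": "move_arm", "arguments": {"increments": [[0,0.02,0.15,0],[0,0.04,0.3,0],[0,0.06,0.4,0],[0,0.08,0.5,0]]}}

```text
time: 19.42
tool_pos: [0.4927, 0.117, 0.2031]
tool_rot: [1.562, 1.57, 0.008]
contact_force: [0.7, 0.2, -1.1]
opening: 0.0504
```

```bash
python3 go.py .457 .318 .023 1;python3 - <<'E'
from chk import *
from cell import robot
s=robot.read_camera("scene"); crop(s,270,120,120,120,5,"s6.png")
im=robot.read_camera("top"); crop(im,90,190,80,80,8,"t6.png")
cv2.imwrite("pics/top6.png",im[:,:,::-1])
V=cv2.cvtColor(im,cv2.COLOR_RGB2HSV)[:,:,2]
for r in range(211,217): print(r,V[r,98:114],V[r,155:173])
for r in range(243,246): print(r,V[r,98:114],V[r,155:173])
E
```

```text
t 19.43 p [0.4927 0.117  0.2031] yaw 0.99 q deg [ 5. 19. 92. -0. 69.  4.] F [ 0.7  0.2 -1.1] op 0.0504
inc [ 0.4502 -0.0811 -0.504 ] twist -0.0001 dist 0.272
211 [107 106 105 105 105 105 104 103 103 102  99  98  99  98  98  97] [175 150 101  93  56  56  55  67 107  94  91 115  70  64  65  61  42 255]
212 [106 104 105 104 103 102 100  95  91 105 123 123 123 125 125 123] [222 164 129 132 118 121 124 110 119 103 103  72  62  69  68  62  40 255]
213 [106 105 105 101  95  85 106 147 143 169 191 192 193 194 194 193] [207 206 206 210 211 213 222 138 114 120 127  77  59  68  68  63  41 255]
214 [105 103 103  91 186 158 189 237 237 235 229 228 228 228 227 228] [248 241 239 240 239 240 249 137 119 125 133  67  69  73  69  64  41 255]
215 [105 105  98 107 255 255 250 247 247 242 239 239 239 238 238 239] [233 230 226 226 225 227 255 141 121 127 134  72  90  85  64  63  45 255]
216 [104 104  95 152 255 255 250 248 248 245 243 243 243 243 243 243] [110 109 107 106 103 123 252 149 136 144 151  82  95  82  65  65  52 200]
243 [ 70  69  68  61 133 120 215 255 207 158 177 171 249 244 242 242] [243 242 242 242 242 243 248 245 106 131 140 149  57  26  69  72  69  69]
244 [ 69  70  68  58 143 128 245 255 214 161 180 175 252 247 244 244] [244 244 244 244 244 245 250 249 109 136 146 154  60  28  68  69  68  69]
245 [ 69  68  67  58 137 124 235 255 213 160 178 172 251 245 243 243] [242 242 242 242 242 243 248 245 104 116 137 147  60  39  69  67  67  65]
```

View pics/t6.png

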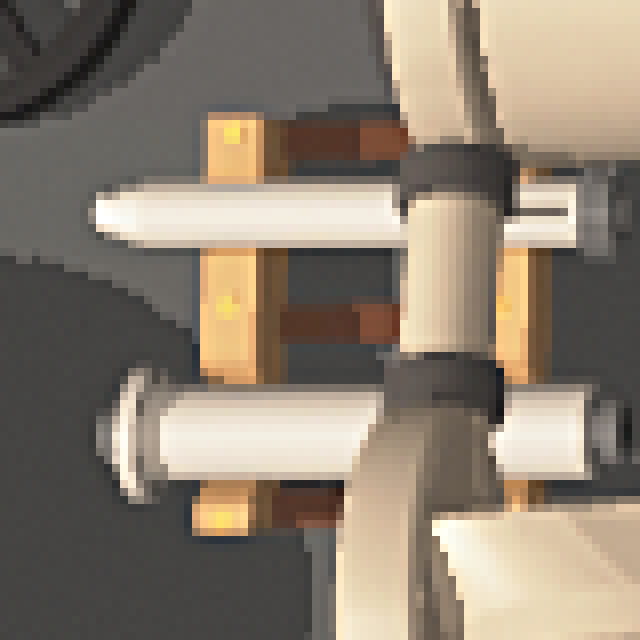

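View pics/s6.png

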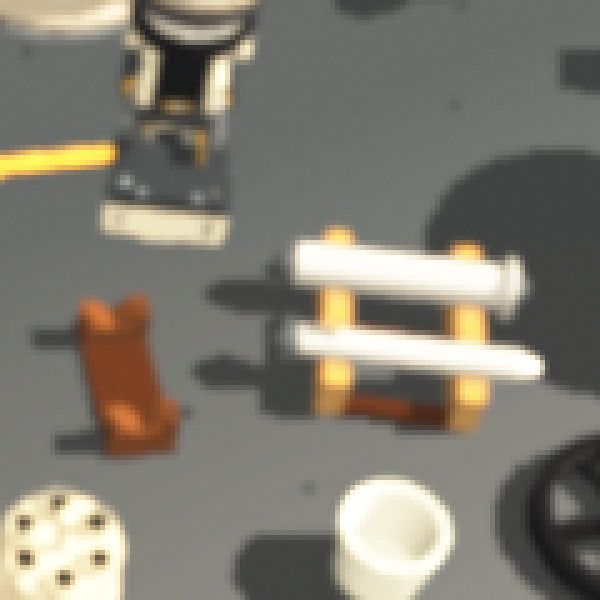

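Run:
```python
from chk import *
u=np.array([np.cos(Y),np.sin(Y)])
def rx(n,uv,z): return round(float((pl(n,uv,z)[:2]-C)@u)*1000,1)
print("med barrel end",rx("top",(161.5,215),.053),"pinion outer",rx("top",(165.5,215),.057),"nose",rx("top",(100.7,216.5),.041))
print("thick barrel end",rx("top",(162.5,244),.053),"flange outer",rx("top",(103.5,244),.06))
```

```text
med barrel end -80.1 pinion outer -92.5 nose 101.0
thick barrel end -84.5 flange outer 83.5
```

```bash
python3 go.py .3772 .3172 .11 1
```

```text
t 19.52 p [0.4933 0.1153 0.203 ] yaw 0.8 q deg [ 5. 19. 92. -0. 69.  4.] F [ 0.5  1.1 -0.7] op 0.0506
inc [ 0.2315 -0.2835 -0.509 ] twist -0.0034 dist 0.251
```

{"name": "move_arm", "arguments": {"increments": [[0,-0.07,-0.13,-0.003],[0,-0.14,-0.26,-0.003],[0.02,-0.21,-0.38,-0.003],[0.08,-0.275,-0.5,-0.003],[0.15,-0.283,-0.509,-0.003]], "gripper": 0.4}}

```text
time: 20.15
tool_pos: [0.3735, 0.3236, 0.1426]
tool_rot: [2.463, 1.568, 0.918]
contact_force: [1.0, -0.8, -0.6]
opening: 0.0551
```

```bash
python3 go.py .3772 .3172 .0174 1
```

```text
t 20.15 p [0.3735 0.3236 0.1426] yaw 1.49 q deg [32. 21. 99.  0. 59. 30.] F [ 1.  -0.8 -0.6] op 0.0551
inc [0.3129 0.0083 0.0169] twist 0.0082 dist 0.125
```

{"name": "move_arm", "arguments": {"increments": [[0.05,0,0,0],[0.1,0,0,0],[0.1,0,0,0],[0.1,0,0,0]]}}

```text
time: 20.65
tool_pos: [0.3759, 0.3206, 0.1032]
tool_rot: [2.148, 1.57, 0.598]
contact_force: [0.2, -0.3, -0.0]
opening: 0.0548
```

```bash
python3 go.py .3772 .3172 .0174 1
```

```text
t 20.65 p [0.3759 0.3206 0.1032] yaw 1.22 q deg [ 32.  24. 102.   0.  54.  30.] F [ 0.2 -0.3 -0. ] op 0.0548
inc [0.2145 0.0029 0.0088] twist 0.0036 dist 0.086
```

{"name": "move_arm", "arguments": {"increments": [[0.05,0.002,0.006,0.002],[0.1,0.002,0.006,0.002],[0.15,0.002,0.006,0.002],[0.2,0.002,0.006,0.002],[0.213,0.002,0.006,0.002]]}}

```text
time: 21.28
tool_pos: [0.3765, 0.3177, 0.0171]
tool_rot: [-0.89, 1.571, -2.442]
contact_force: [0.5, 0.9, -0.7]
opening: 0.0551
```

{"name": "move_arm", "arguments": {"increments": [[0,0,0,0],[0,0,0,0],[0,0,0,0],[0,0,0,0]], "gripper": 1}}

```text
time: 21.78
tool_pos: [0.3768, 0.318, 0.0179]
tool_rot: [2.177, 1.57, 0.625]
contact_force: [-1.3, 0.8, 6.4]
opening: 0.0329
```

```bash
python3 go.py .3772 .3172 .0174 1
```

```text
t 21.77 p [0.3768 0.318  0.0179] yaw 1.07 q deg [ 31.  32. 106.   0.  41.  30.] F [-1.3  0.8  6.4] op 0.0329
inc [0.0013 0.001  0.0019] twist 0.0012 dist 0.001
```

{"name": "move_arm", "arguments": {"increments": [[-0.006,0,0,0],[-0.012,0,0,0],[-0.012,0,-0.005,0],[-0.012,0,-0.009,0],[-0.007,0,-0.009,0]]}}

```text
time: 22.4
tool_pos: [0.3765, 0.3214, 0.0198]
tool_rot: [1.227, 1.571, -0.325]
contact_force: [-0.6, -0.4, -7.3]
opening: 0.0331
```

{"name": "move_arm", "arguments": {"increments": [[0.003,0,0,0],[0.005,0,0,0],[0.006,0,0,0],[0.006,0,0,0]]}}

```text
time: 22.9
tool_pos: [0.3767, 0.3213, 0.018]
tool_rot: [1.876, 1.57, 0.324]
contact_force: [-0.6, -2.4, 1.1]
opening: 0.0332
```

```bash
python3 go.py .3772 .3172 .0174 1
```

```text
t 22.9 p [0.3767 0.3213 0.018 ] yaw 1.08 q deg [ 32.  32. 106.  -0.  42.  31.] F [-0.6 -2.4  1.1] op 0.0332
inc [0.0016 0.001  0.0103] twist 0.0013 dist 0.004
```

Contact made; release, lift and head for the first batten (near batten_b).

{"name": "move_arm", "arguments": {"increments": [[0.001,0,0,0],[0.001,0,0,0],[0.001,0,0,0]]}}

```text
time: 23.28
tool_pos: [0.3767, 0.3213, 0.018]
tool_rot: [1.929, 1.57, 0.377]
contact_force: [-1.9, -2.3, 7.1]
opening: 0.0331
```

{"name": "move_arm", "arguments": {"increments": [[0,0,0,0],[0,0,0,0],[0,0,0,0]], "gripper": 0.4}}

```text
time: 23.65
tool_pos: [0.3765, 0.3214, 0.0171]
tool_rot: [1.861, 1.571, 0.309]
contact_force: [-0.7, 0.2, 0.3]
opening: 0.0547
```

{"name": "move_arm", "arguments": {"increments": [[-0.02,0,0,0],[-0.08,0,0,0],[-0.2,0,0,0],[-0.32,0,0,0],[-0.45,0,0,0]]}}

```text
time: 24.28
tool_pos: [0.3761, 0.3211, 0.1991]
tool_rot: [-0.164, 1.571, -1.716]
contact_force: [0.5, 1.0, 0.0]
opening: 0.0554
```

```bash
python3 go.py .677 -.082 .2 -10
```

```text
t 24.27 p [0.3761 0.3211 0.1991] yaw 1.08 q deg [32. 18. 95. -0. 68. 31.] F [0.5 1.  0. ] op 0.0554
inc [-0.0022  0.7331  1.0217] twist 0.1847 dist 0.503
```

{"name": "move_arm", "arguments": {"increments": [[0,0.08,0.11,0.03],[0,0.17,0.23,0.06],[0,0.26,0.36,0.1],[0,0.35,0.49,0.14],[0,0.44,0.61,0.18]], "gripper": 0}}

```text
time: 24.9
tool_pos: [0.5579, 0.0788, 0.1978]
tool_rot: [1.889, 1.57, 0.147]
contact_force: [1.2, -0.2, -0.7]
opening: 0.0914
```

```bash
python3 go.py .677 -.082 .15 -9.6
python3 - <<'E'
from chk import *
from cell import robot
im=robot.read_camera("top"); crop(im,90,190,80,80,8,"t7.png")
V=cv2.cvtColor(im,cv2.COLOR_RGB2HSV)[:,:,2]
for r in range(213,217): print(r,V[r,98:114],V[r,155:173])
for r in range(243,246): print(r,V[r,98:114],V[r,155:173])
E
```

```text
t 24.9 p [0.5579 0.0788 0.1978] yaw -9.81 q deg [ 0. 25. 84.  0. 71. 10.] F [ 1.2 -0.2 -0.7] op 0.0914
inc [0.1198 0.3618 0.3454] twist -0.0035 dist 0.206
213 [105 103 103  99  93  82 104 145 141 167 188 190 191 191 191 191] [215 213 211 208 206 206 201 136 104  92 110 105 125 122 128 125 103 117]
214 [104 104 100  89 184 155 186 235 235 233 227 226 226 226 226 226] [216 215 214 212 210 211 196 130 114 108 234 225 229 221 210 210 197 218]
215 [104 102  96 107 255 255 250 246 246 241 237 237 237 237 237 237] [218 217 215 215 212 214 185 125 132 147 255 255 254 250 246 244 238 236]
216 [103 103  95 149 255 255 250 248 247 244 242 242 243 242 242 243] [219 218 215 216 214 221 179 124 122 140 255 252 248 246 243 239 234 232]
243 [ 67  65  78 130 116 237 255 161 151 174 169 248 244 241 241 241] [220 219 218 217 216 215 213 219 219 223 221 223 222 222 221 221 221 220]
244 [ 67  66  79 141 128 242 255 167 162 181 172 252 246 244 243 243] [218 218 216 216 213 210 218 219 219 222 222 222 221 221 222 221 220 220]
245 [ 69  64  75 125 122 243 255 166 167 178 168 250 245 242 242 242] [217 217 215 214 211 210 217 218 220 222 222 223 222 221 221 222 221 222]
```

View pics/t7.png

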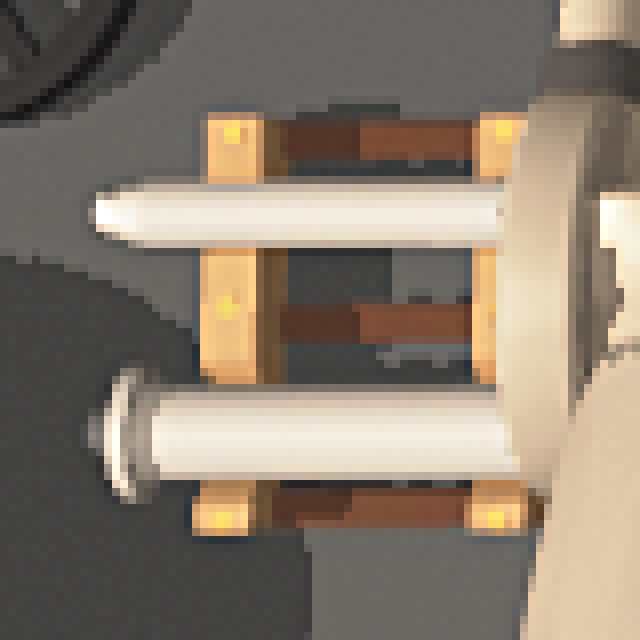

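{"name": "move_arm", "arguments": {"increments": [[0,0.1,0.1,0],[0,0.22,0.21,0],[0,0.33,0.31,0],[0.05,0.355,0.337,0],[0.12,0.36,0.343,0]]}}

```text
time: 25.58
tool_pos: [0.676, -0.0797, 0.1485]
tool_rot: [1.687, 1.57, -0.055]
contact_force: [-0.9, 1.4, 0.2]
opening: 0.0918
```

{"name": "move_arm", "arguments": {"increments": [[0.02,0,0,0],[0.05,0,0,0],[0.08,0,0,0],[0.08,0,0,0]]}}

```text
time: 26.08
tool_pos: [0.6752, -0.0784, 0.1164]
tool_rot: [-1.599, 1.569, 2.944]
contact_force: [-0.6, -0.4, -0.1]
opening: 0.092
```

```bash
python3 go.py .677 -.082 .006 -9.6
python3 - <<'E'
from chk import *
from cell import robot
im=robot.read_camera("scene"); crop(im,190,170,100,100,6,"s7.png")
E
```

```text
t 26.07 p [ 0.6752 -0.0784  0.1164] yaw -9.69 q deg [-13.  41.  68.  -0.  71.  -3.] F [-0.6 -0.4 -0.1] op 0.092
inc [0.2761 0.0063 0.0082] twist -0.0015 dist 0.11
```

View pics/s7.png

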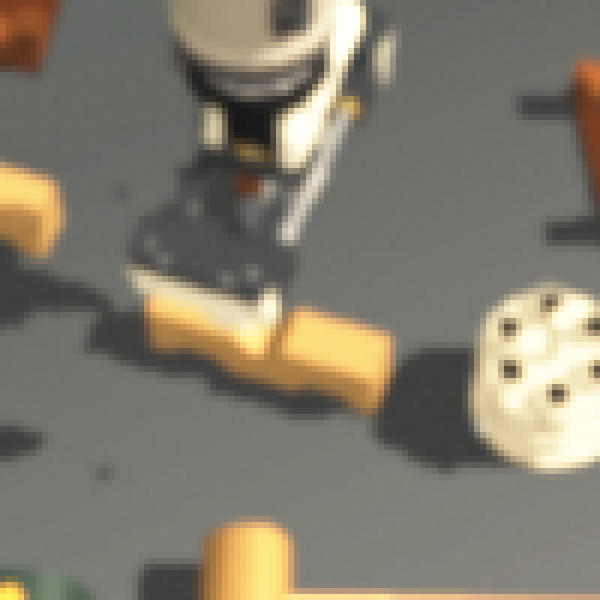

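{"name": "move_arm", "arguments": {"increments": [[0.07,0.006,0.008,0],[0.14,0.006,0.008,0],[0.2,0.006,0.008,0],[0.25,0.006,0.008,0],[0.265,0.006,0.008,0]]}}

```text
time: 26.75
tool_pos: [0.6772, -0.0824, 0.0102]
tool_rot: [-1.563, 1.569, 2.98]
contact_force: [-0.2, 0.5, 0.4]
opening: 0.0918
```

```bash
python3 go.py .677 -.082 .006 -9.6
```

```text
t 26.75 p [ 0.6772 -0.0824  0.0102] yaw -9.72 q deg [-13.  48.  73.  -0.  59.  -4.] F [-0.2  0.5  0.4] op 0.0918
inc [ 0.0104 -0.0005 -0.0008] twist -0.0019 dist 0.004
```

{"name": "move_arm", "arguments": {"increments": [[0.005,0,0,0],[0.009,0,0,0],[0.009,0,0,0]]}}

```text
time: 27.12
tool_pos: [0.678, -0.0826, 0.0083]
tool_rot: [1.431, 1.57, -0.31]
contact_force: [-0.4, -1.0, 1.0]
opening: 0.0918
```

{"name": "move_arm", "arguments": {"increments": [[0,0,0,0],[0,0,0,0],[0,0,0,0],[0,0,0,0],[0,0,0,0]], "gripper": 1, "squeeze": 20}}

```text
time: 27.75
tool_pos: [0.6776, -0.0825, 0.0075]
tool_rot: [-0.289, 1.571, -2.03]
contact_force: [0.7, 0.3, 0.4]
opening: 0.0465
```

{"name": "move_arm", "arguments": {"increments": [[0,0,0,0],[0,0,0,0],[0,0,0,0],[0,0,0,0]]}}

```text
time: 28.25
tool_pos: [0.6776, -0.0825, 0.0075]
tool_rot: [0.707, 1.571, -1.033]
contact_force: [-0.9, -0.1, -0.3]
opening: 0.0298
```

```bash
python3 go.py .677 -.082 .006 -9.6
```

```text
t 28.25 p [ 0.6776 -0.0825  0.0075] yaw -9.72 q deg [-13.  48.  73.  -0.  59.  -4.] F [-0.9 -0.1 -0.3] op 0.0298
inc [ 0.0038 -0.0017 -0.001 ] twist -0.0021 dist 0.002
```

{"name": "move_arm", "arguments": {"increments": [[-0.05,0,0,0],[-0.15,0,0,0],[-0.27,0,0,0],[-0.39,0,0,0],[-0.5,0,0,0]]}}

```text
time: 28.88
tool_pos: [0.6776, -0.0825, 0.2111]
tool_rot: [1.472, 1.569, -0.268]
contact_force: [1.2, -0.1, -1.5]
opening: 0.0297
```

```bash
python3 go.py .416 .367 .2 91
python3 - <<'E'
from chk import *
from cell import robot
im=robot.read_camera("scene"); crop(im,190,130,100,100,6,"s8.png")
E
```

```text
t 28.88 p [ 0.6776 -0.0825  0.2111] yaw -9.72 q deg [-13.  37.  60.  -0.  82.  -4.] F [ 1.2 -0.1 -1.5] op 0.0297
inc [ 0.0258 -0.8343 -0.9971] twist -1.6787 dist 0.52
```

View pics/s8.png

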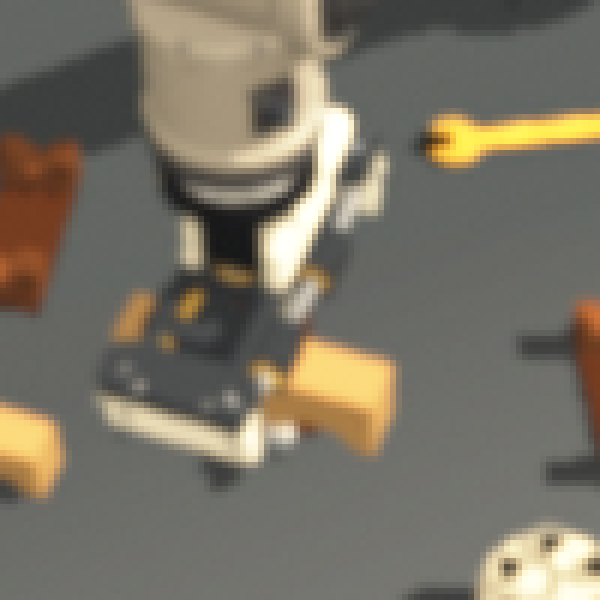

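{"name": "move_arm", "arguments": {"increments": [[0,-0.08,-0.1,-0.16],[0,-0.16,-0.2,-0.32],[0,-0.24,-0.3,-0.48],[0,-0.32,-0.4,-0.64],[0,-0.42,-0.5,-0.8]]}}

```text
time: 29.55
tool_pos: [0.5451, 0.1443, 0.2087]
tool_rot: [1.053, 1.569, 0.155]
contact_force: [0.5, 0.3, -1.3]
opening: 0.03
```

```bash
python3 go.py .416 .367 .2 91
```

```text
t 29.55 p [0.5451 0.1443 0.2087] yaw 38.57 q deg [  7.  24.  83.   0.  73. -32.] F [ 0.5  0.3 -1.3] op 0.03
inc [ 0.0214  0.0948 -0.6364] twist -0.8738 dist 0.258
```

{"name": "move_arm", "arguments": {"increments": [[0,0.02,-0.13,-0.17],[0,0.04,-0.26,-0.34],[0,0.06,-0.39,-0.51],[0,0.08,-0.52,-0.68],[0,0.093,-0.63,-0.85]]}}

```text
time: 30.18
tool_pos: [0.4177, 0.3655, 0.2089]
tool_rot: [0.6, 1.569, 0.594]
contact_force: [-0.1, 0.6, -1.5]
opening: 0.0296
```

{"name": "move_arm", "arguments": {"increments": [[0.1,0,0,0],[0.18,0,0,0],[0.2,0,0,0],[0.2,0,0,0],[0.2,0,0,0]]}}

```text
time: 30.8
tool_pos: [0.4198, 0.3643, 0.1292]
tool_rot: [0.556, 1.568, 0.543]
contact_force: [0.3, 1.2, 0.2]
opening: 0.0299
```

```bash
python3 go.py .416 .367 .075 91;  python3 - <<'E'
from chk import *
from cell import robot
im=robot.read_camera("scene"); crop(im,280,110,110,110,6,"s9.png"); cv2.imwrite("pics/s9f.png",im[:,:,::-1])
im=robot.read_camera("top"); crop(im,70,160,110,110,6,"t9.png")
E
```

```text
t 30.8 p [0.4198 0.3643 0.1292] yaw 89.26 q deg [ 33.  28.  90.  -0.  61. -56.] F [0.3 1.2 0.2] op 0.0299
inc [ 0.1355  0.0065 -0.0099] twist -0.029 dist 0.054
```

View pics/s9.png

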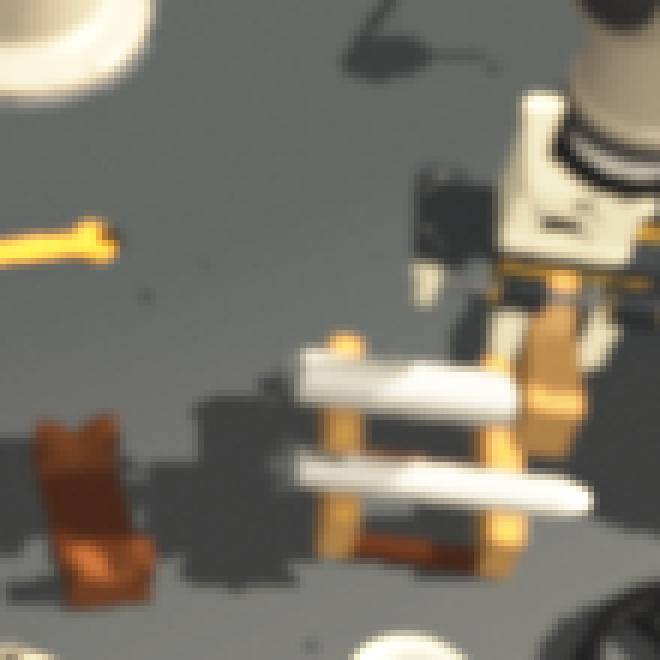

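View pics/t9.png

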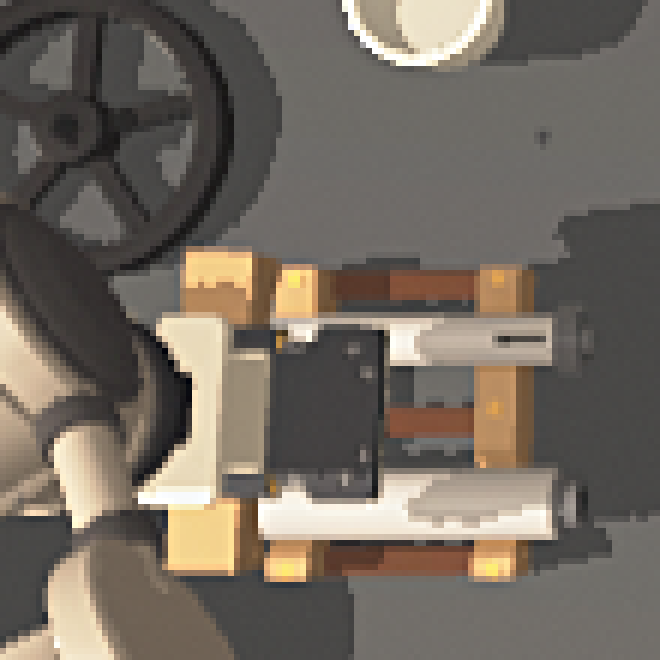

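```bash
python3 - <<'E'
from chk import *
im=cv2.imread("pics/t9.png")[3::6,3::6]; V=cv2.cvtColor(im,cv2.COLOR_BGR2HSV)[:,:,2]
print("cols at row43",V[43,26:50]); print("row92",V[92,24:48])
for c in (33,35,37): print(c,V[38:48,c], V[90:100,c])
for p in((105.8,201.5),(104.2,255.3)): print(pl("top",p,.1617).round(4))
E
python3 go.py .416 .367 .075 91
```

```text
cols at row43 [ 57  72  69  77 116 255 251 247 247 247 247 248 249 249 252 255 142 107
 112 113 108 104 104 102]
row92 [131 117  57  92 255 249 244 244 244 244 244 244 244 247 255 168 108 110
 128 107 135 224 220 216]
33 [ 74  71  64 146 249 247 243 244 239 180] [243 243 244 248 253 156  66  68  72  75]
35 [ 72  67  78 163 247 247 243 244 249 248] [244 244 244 248 253 156  65  70  72  73]
37 [ 83 112 105 162 248 248 244 245 242 169] [246 246 247 251 254 155  64  70  74  74]
[0.4903 0.364  0.1617]
[0.3489 0.361  0.1617]
t 30.9 p [0.4196 0.3642 0.1289] yaw 89.26 q deg [ 33.  28.  90.  -0.  61. -56.] F [ 1.   0.1 -1.6] op 0.0299
inc [ 0.1347  0.0068 -0.0093] twist -0.0289 dist 0.054
```

Run:
```python
from chk import *
a=pl("top",(106.0,203),.1617);b=pl("top",(103.1,252),.1617); print(a.round(4),b.round(4), np.degrees(np.arctan2(a[1]-b[1],a[0]-b[0])), ((a+b)/2).round(4))
```

```text
[0.4863 0.3633 0.1617] [0.3574 0.3643 0.1617] -0.45184795958492197 [0.4219 0.3638 0.1617]
```

```bash
python3 go.py .4157 .367 .075 91
```

```text
t 30.9 p [0.4196 0.3642 0.1289] yaw 89.26 q deg [ 33.  28.  90.  -0.  61. -56.] F [ 1.   0.1 -1.6] op 0.0299
inc [ 0.1347  0.0068 -0.01  ] twist -0.0289 dist 0.054
```

{"name": "move_arm", "arguments": {"increments": [[0.03,0.007,-0.01,-0.029],[0.06,0.007,-0.01,-0.029],[0.1,0.007,-0.01,-0.029],[0.13,0.007,-0.01,-0.029],[0.13,0.007,-0.01,-0.029]]}}

```text
time: 31.52
tool_pos: [0.4143, 0.3662, 0.074]
tool_rot: [-2.541, 1.568, -2.524]
contact_force: [0.6, 0.4, -1.3]
opening: 0.0299
```

```bash
python3 go.py .4157 .367 .0485 91;  python3 - <<'E'
from chk import *
from cell import robot
im=robot.read_camera("scene"); crop(im,280,110,110,110,6,"s10.png"); cv2.imwrite("pics/s10f.png",im[:,:,::-1])
im=robot.read_camera("top"); crop(im,90,190,80,80,8,"t10.png")
E
```

```text
t 31.52 p [0.4143 0.3662 0.074 ] yaw 91.01 q deg [ 34.  32.  94.  -0.  54. -57.] F [ 0.6  0.4 -1.3] op 0.0299
inc [0.0638 0.002  0.0038] twist 0.0002 dist 0.026
```

View pics/s10.png

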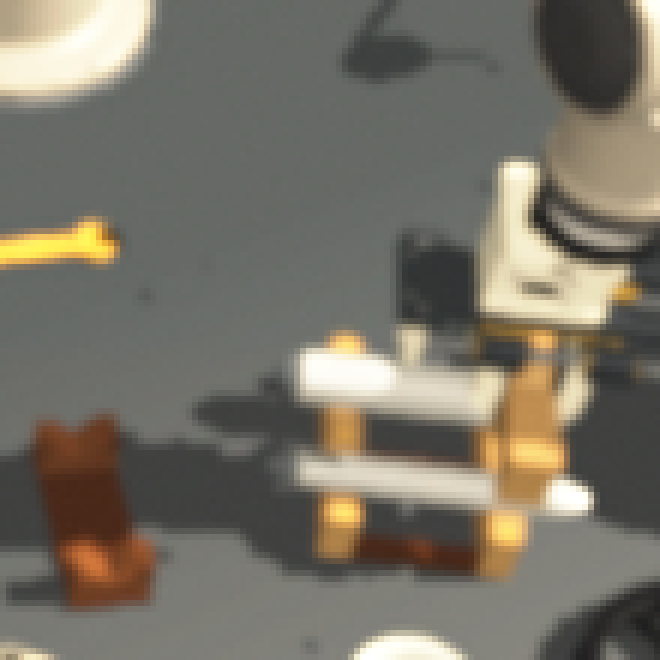

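View pics/t10.png

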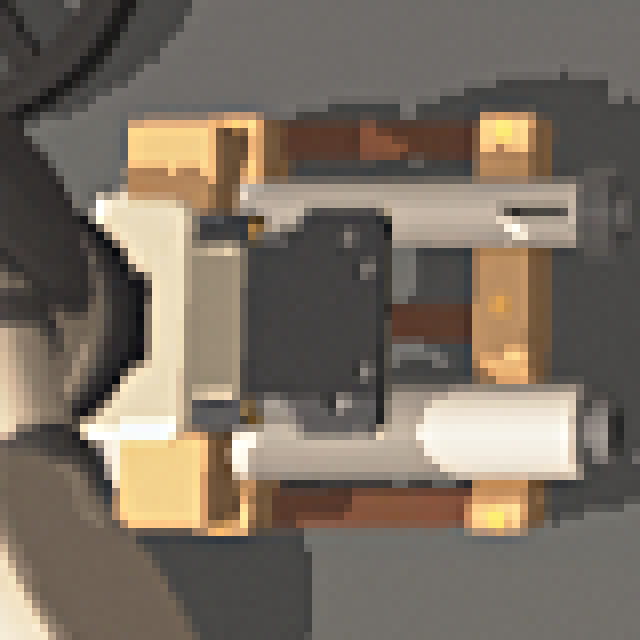

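```bash
python3 go.py .4157 .367 .0485 91
python3 - <<'E'
from chk import *
im=cv2.imread("pics/t10.png")[4::8,4::8]; V=cv2.cvtColor(im,cv2.COLOR_BGR2HSV)[:,:,2]
for c in (18,20,22,24): print(c,V[11:20,c], V[60:70,c])
print(V[17,12:34]);print(V[60,10:32])
for p in((111,204.5),(110,255.5)): print(pl("top",p,.1065).round(4))
E
```

```text
t 31.62 p [0.4151 0.3668 0.0755] yaw 91.01 q deg [ 34.  32.  94.  -0.  54. -57.] F [ 0.8  0.3 -0.9] op 0.0298
inc [0.0674 0.0005 0.0016] twist 0.0002 dist 0.027
18 [111 110 104 134 230 251 244 243 246] [243 243 243 244 250 255  97  66  79 103]
20 [111 110 103 134 230 250 243 243 245] [243 244 244 244 250 254  99  66  69  71]
22 [110 111 102 134 229 250 244 243 245] [244 244 244 244 250 255  97  66  72  74]
24 [111 112 102 134 229 250 244 243 246] [252 253 253 253 255 255 154  65  70  74]
[111 111 107  98 255 249 244 244 243 244 244 244 244 248 244 123 101 102
  89 239 209 118]
[120  81  55  50 242 252 245 244 243 243 243 244 244 245 252 217 114 107
 107 129 189 192]
[0.4863 0.3683 0.1065]
[0.3454 0.3641 0.1065]
```

Run:
```python
from chk import *
im=cv2.imread("pics/t10.png")[4::8,4::8]; V=cv2.cvtColor(im,cv2.COLOR_BGR2HSV)[:,:,2]
for c in (42,46,66,70): print(c,V[20:34,c],V[45:63,c])
im=cv2.imread("pics/t7.png")[4::8,4::8]; V=cv2.cvtColor(im,cv2.COLOR_BGR2HSV)[:,:,2]
for c in (24,28,38,42,46,): print(c,V[20:34,c],V[45:63,c])
```

```text
42 [ 73  66 103 166 185 176  81  62  65  76  74  59  68  69] [ 69  68  67  65 121 180 135  93  95 144 202 189 181 177 149  61  79  90]
46 [ 79  63 101 167 185 173  75  61  67  64  65  66  89 119] [ 81 102  74  68  79  97  95  88  83 144 197 187 180 177 148  64 109 137]
66 [133 131 133 164 186 164  74 170 190 184 147 112 117 118] [123 137 148 141 207 227 237 242 245 246 245 244 242 238 200 107 111 115]
70 [ 71  67 110 171 188 167  88 171 190 180 150  61  71  72] [ 73  68  83 150 214 235 245 251 254 255 254 252 250 247 206  55  67  72]
24 [ 94  91 116 188 225 237 242 243 240 235 195  77  93  94] [ 59  59  62 114 182 212 226 235 241 243 242 240 236 234 195  56  59 130]
28 [236 237 222 175 224 237 243 244 238 229 206 216 241 238] [228 224 208 125 178 214 226 235 241 244 242 240 236 229 202 168 183 203]
38 [ 66  59 111 200 228 238 243 243 239 237 196  48  65  67] [ 67  65  66 120 189 214 227 235 241 244 242 240 237 235 202  37  77  85]
42 [ 67  59 110 199 228 238 243 243 239 235 196  49  63  68] [ 68  66  66 120 189 216 227 236 241 243 241 240 237 234 198  46  70  83]
46 [ 73  57 109 199 229 238 243 243 239 235 193  50  64  68] [ 66  65  67 121 190 216 228 236 241 243 241 240 237 234 195  51  99 127]
```

Run:
```python
from chk import *
for c in (128,):
    a=pl("top",(c,216.3),.041);b=pl("top",(c,243.8),.036);print(a.round(4),b.round(4),(a[0]+b[0])/2)
```

```text
[0.4565 0.3386 0.041 ] [0.376  0.3364 0.036 ] 0.4162604451973645
```

{"name": "move_arm", "arguments": {"increments": [[0.02,0,0,0],[0.04,0,0,0],[0.055,0,0,0],[0.055,0,0,0]]}}

```text
time: 32.12
tool_pos: [0.4145, 0.3665, 0.0529]
tool_rot: [-2.517, 1.569, -2.499]
contact_force: [0.7, -1.6, -1.3]
opening: 0.0295
```

```bash
python3 go.py .4151 .367 .0485 91
```

```text
t 32.12 p [0.4145 0.3665 0.0529] yaw 91.02 q deg [ 34.  34.  95.  -0.  51. -57.] F [ 0.7 -1.6 -1.3] op 0.0295
inc [0.0109 0.0013 0.0014] twist 0.0003 dist 0.004
```

{"name": "move_arm", "arguments": {"increments": [[0.003,0,0.001,0],[0.006,0,0.001,0],[0.008,0,0.001,0],[0.008,0,0.001,0]]}}

```text
time: 32.62
tool_pos: [0.4153, 0.3667, 0.0503]
tool_rot: [-1.346, 1.571, -1.328]
contact_force: [0.2, 0.0, -0.5]
opening: 0.03
```

{"name": "move_arm", "arguments": {"increments": [[0.001,0,0,0],[0.002,0,0,0],[0.002,0,0,0]]}}

```text
time: 33.0
tool_pos: [0.4153, 0.3667, 0.0495]
tool_rot: [-1.79, 1.571, -1.772]
contact_force: [-0.6, -0.3, -1.7]
opening: 0.0298
```

{"name": "move_arm", "arguments": {"increments": [[0.001,0,0,0],[0.002,0,0,0],[0.002,0,0,0]]}}

```text
time: 33.38
tool_pos: [0.4153, 0.3667, 0.0487]
tool_rot: [-1.96, 1.571, -1.942]
contact_force: [0.0, 1.2, -0.9]
opening: 0.0297
```

{"name": "move_arm", "arguments": {"increments": [[0.001,0,0,0],[0.002,0,0,0],[0.002,0,0,0]]}}

```text
time: 33.75
tool_pos: [0.4154, 0.3668, 0.0484]
tool_rot: [0.196, 1.57, 0.214]
contact_force: [-1.8, -1.5, 5.1]
opening: 0.0298
```

{"name": "move_arm", "arguments": {"increments": [[0,0,0,0],[0,0,0,0],[0,0,0,0]], "gripper": 0.4}}

```text
time: 34.12
tool_pos: [0.4153, 0.3667, 0.0477]
tool_rot: [-2.261, 1.571, -2.244]
contact_force: [-0.3, 0.4, -0.0]
opening: 0.0536
```

{"name": "move_arm", "arguments": {"increments": [[-0.02,0,0,0],[-0.08,0,0,0],[-0.18,0,0,0],[-0.29,0,0,0],[-0.4,0,0,0]]}}

```text
time: 34.75
tool_pos: [0.4152, 0.3667, 0.2099]
tool_rot: [0.432, 1.57, 0.45]
contact_force: [1.8, -0.1, 0.1]
opening: 0.0551
```

```bash
python3 go.py .6065 -.302 .2 -9
```

```text
t 34.75 p [0.4152 0.3667 0.2099] yaw 91.02 q deg [ 34.  23.  84.  -0.  72. -57.] F [ 1.8 -0.1  0.1] op 0.0551
inc [ 0.0246 -1.6799  0.4485] twist 1.667 dist 0.696
```

{"name": "move_arm", "arguments": {"increments": [[0,-0.15,0.04,0.15],[0,-0.3,0.08,0.3],[0,-0.45,0.12,0.45],[0,-0.6,0.16,0.6],[0,-0.75,0.2,0.75]], "gripper": 0}}

```text
time: 35.38
tool_pos: [0.501, 0.0663, 0.2087]
tool_rot: [0.794, 1.57, 0.021]
contact_force: [1.8, 0.1, 0.1]
opening: 0.0913
```

```bash
python3 go.py .6065 -.302 .15 -9
python3 - <<'E'
from chk import *
from cell import robot
im=robot.read_camera("scene"); crop(im,280,110,110,110,6,"s11.png")
im=robot.read_camera("top"); crop(im,90,190,80,80,8,"t11.png");cv2.imwrite("pics/top11.png",im[:,:,::-1])
E
```

```text
t 35.38 p [0.501  0.0663 0.2087] yaw 45.73 q deg [ -1.  18.  92.   0.  69. -47.] F [1.8 0.1 0.1] op 0.0913
inc [ 0.1471 -0.4753  0.8316] twist 0.9122 dist 0.388
```

View pics/s11.png

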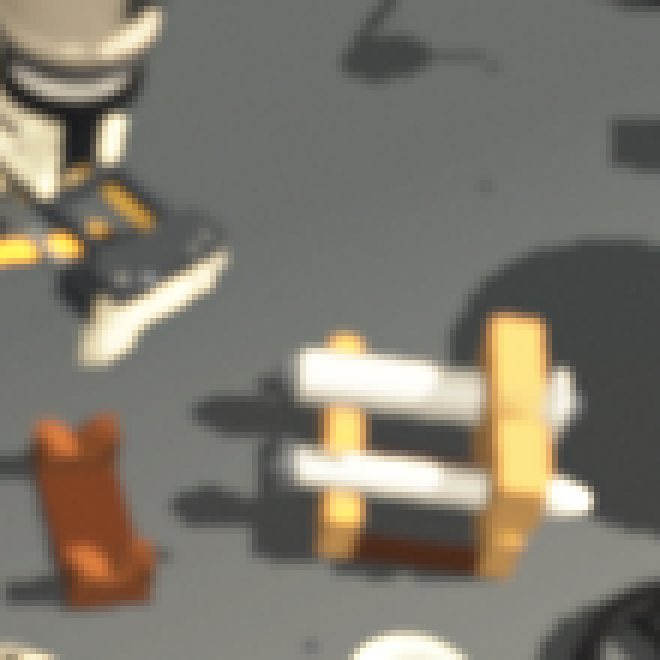

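View pics/t11.png

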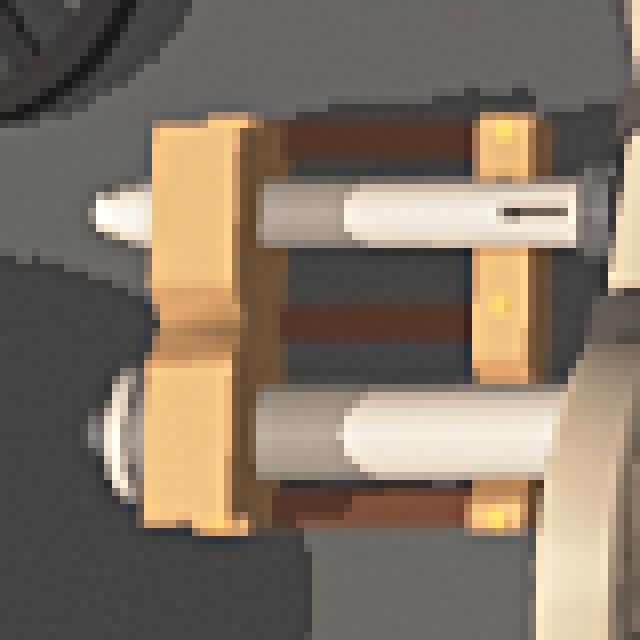

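Run:
```python
from chk import *
V=cv2.cvtColor(cv2.imread("pics/top11.png"),cv2.COLOR_BGR2HSV)[:,:,2]
for r in (208,218,240,250): print(r,V[r,104:124])
for c in (111,114,117): print(c,V[202:210,c],V[252:260,c])
```

```text
208 [104 104 105 100  94 255 244 239 239 239 238 238 238 239 245 229 114 100
 105 107]
218 [248 253 250 244 240 239 238 238 238 238 238 238 238 241 252 161  99  95
 156 177]
240 [244 221  99 137 233 243 240 238 239 239 239 239 240 245 238 116  98 104
 149 159]
250 [234 253 139 132 250 243 240 239 240 240 239 239 241 249 203 109 101 105
 105 103]
111 [105 102  96 175 253 242 239 239] [240 243 249 202  59  65  69  70]
114 [105 100  94 170 250 240 238 238] [240 241 248 246 142  62  66  70]
117 [102  96 176 254 241 239 239 239] [249 248 250 255 227  60  65  69]
```

Run:
```python
from chk import *
P=[pl("top",p,.081) for p in((113.9,208),(112.8,250),(113.5,204.85),(113,255.7))]
for p in P:
    d=p[:2]-C; print(p.round(4),"rack x,y", (d@[np.cos(Y),np.sin(Y)]).round(4),(d@[-np.sin(Y),np.cos(Y)]).round(4))
```

```text
[0.4781 0.3681 0.081 ] rack x,y 0.05 -0.062
[0.3594 0.3654 0.081 ] rack x,y 0.0494 0.0567
[0.4871 0.3697 0.081 ] rack x,y 0.0514 -0.071
[0.3436 0.3641 0.081 ] rack x,y 0.0483 0.0726
```

Run:
```python
from meas import *
t=cv2.imread("pics/top11.png"); t0=cv2.imread("pics/top0.png")
for nm,im in(("0",t0),("11",t)):
  H,S,V=cv2.split(cv2.cvtColor(im,cv2.COLOR_BGR2HSV))
  for n,(x0,x1,y0,y1) in {"a":(240,300,130,160),"b":(312,372,155,182)}.items():
   for th in(200,215,230):
    tan=(H>=10)&(H<=28)&(S>60)&(V>th)
    m=np.zeros_like(tan); m[y0:y1,x0:x1]=1; ys,xs=np.nonzero(tan&m)
    if len(xs)<100: continue
    P=np.array([pl("top",(x,y),.04)[:2] for x,y in zip(xs,ys)])*1000
    r=cv2.minAreaRect(np.float32(P)); print(nm,n,th,np.round(r[0],1),np.round(r[1],1),round(r[2],1))
H,S,V=cv2.split(cv2.cvtColor(t0,cv2.COLOR_BGR2HSV))
for r in range(158,182): print(r,V[r,316:372:1])
```

```text
0 a 200 [677. -82.] [139.4  31.2] 80.1
0 a 215 [676.8 -82.1] [139.   30.9] 80.6
0 a 230 [676.6 -82. ] [138.2  30.5] 80.6
0 b 200 [ 605.5 -300.3] [144.2  30.2] 80.9
0 b 215 [ 605.2 -302.4] [140.1  29.9] 80.8
0 b 230 [ 605.3 -302.5] [139.   28.9] 80.7
11 b 200 [ 616.  -255.4] [27.4 57.7] 0.7
11 b 215 [ 615.7 -260. ] [48.3 27.4] 89.5
11 b 230 [ 613.3 -258.5] [48.5 27.1] 81.1
158 [106 106 107 105 106 105 105 104 104 104 105 105 106 106 107 106 107 108
 108 106 106 106 106 107 105 106 106 106 105 106 105 106 105 106 105 106
 106 106 107 106 104 106 106 106 106 105 106 105 106 105 105 106 106 107
 106 106]
159 [106 106 105 106 106 103 100  99  99 100 100 101 102 103 105 106 109  99
  99 108 110 108 107 107 107 107 106 106 108 106 106 106 107 105 106 106
 104 104 105 106 106 106 105 105 106 105 107 105 106 106 104 105 106 106
 106 107]
160 [106 105 104 105 102  99 142 153 152 131 108 109  98 101  92  93  96  65
  62  96  99  99  99  97 109 110 108 109 108 109 108 105 106 106 107 105
 106 107 106 107 107 105 106 106 106 106 105 106 106 106 105 106 105 106
 105 106]
161 [106 106 106 104 100 1
[... 4166 characters left out ...]
]
179 [109 107 108 107 108 108 109 107 107 107 108 108 108 107 108 108 107 108
 107 106 107 108 108 108 107 107 107 108 107 108 106 108 107 104 106 105
 105 103 104 104 102 103 108 130 144 145 142 148 144 105  72 101 107 110
 110 110]
180 [106 109 108 107 106 107 107 107 107 107 106 107 108 107 107 107 108 108
 107 108 108 107 108 108 107 107 108 107 108 107 107 106 107 106 106 105
 106 106 105 107 104 105 102 102 104 102 100 123 102 103 105 105 106 106
 106 107]
181 [107 107 108 107 107 107 109 108 107 107 108 107 107 108 107 107 108 108
 106 107 108 106 107 106 107 107 108 108 107 108 108 107 108 105 105 106
 106 104 106 106 106 106 105 107 104 104 104 103 104 106 106 105 107 106
 105 107]
```

{"name": "move_arm", "arguments": {"increments": [[0,-0.08,0.13,0.16],[0,-0.16,0.27,0.32],[0,-0.23,0.4,0.48],[0,-0.3,0.53,0.64],[0,-0.38,0.66,0.8]]}}

```text
time: 36.1
tool_pos: [0.5858, -0.2252, 0.2085]
tool_rot: [1.839, 1.57, 0.23]
contact_force: [0.9, 0.6, 0.6]
opening: 0.092
```

```bash
python3 go.py .6053 -.3024 .12 -9.2
```

```text
t 36.1 p [ 0.5858 -0.2252  0.2085] yaw -2.19 q deg [-28.  31.  71.   0.  77. -26.] F [0.9 0.6 0.6] op 0.092
inc [0.2213 0.056  0.191 ] twist 0.1169 dist 0.119
```

{"name": "move_arm", "arguments": {"increments": [[0.0,0.03,0.1,0.1],[0.03,0.05,0.17,0.117],[0.1,0.056,0.19,0.117],[0.2,0.056,0.191,0.117],[0.22,0.056,0.191,0.117]]}}

```text
time: 36.72
tool_pos: [0.6036, -0.2999, 0.1173]
tool_rot: [-2.017, 1.565, 2.539]
contact_force: [-0.4, -0.1, -0.6]
opening: 0.0917
```

{"name": "move_arm", "arguments": {"increments": [[0,0,0,0],[0,0,0,0]]}}

```text
time: 36.98
tool_pos: [0.6058, -0.3018, 0.1222]
tool_rot: [1.148, 1.567, -0.579]
contact_force: [-0.5, 0.3, 0.5]
opening: 0.0923
```

```bash
python3 go.py .6053 -.3024 .0075 -9.2
```

```text
t 36.98 p [ 0.6058 -0.3018  0.1222] yaw -8.96 q deg [-33.  40.  69.  -0.  71. -24.] F [-0.5  0.3  0.5] op 0.0923
inc [ 0.2868 -0.002   0.0014] twist 0.004 dist 0.115
```

{"name": "move_arm", "arguments": {"increments": [[0.07,-0.002,0.001,0.004],[0.14,-0.002,0.001,0.004],[0.21,-0.002,0.001,0.004],[0.265,-0.002,0.001,0.004],[0.28,-0.002,0.001,0.004]]}}

```text
time: 37.6
tool_pos: [0.604, -0.3018, 0.008]
tool_rot: [-1.753, 1.571, 2.799]
contact_force: [-0.2, 0.9, -0.1]
opening: 0.0919
```

{"name": "move_arm", "arguments": {"increments": [[0,0,0,0],[0,0,0,0]]}}

```text
time: 37.85
tool_pos: [0.6048, -0.3024, 0.0096]
tool_rot: [1.147, 1.568, -0.585]
contact_force: [-0.5, 0.8, -0.4]
opening: 0.0917
```

```bash
python3 go.py .6053 -.3024 .0075 -9.2
```

```text
t 37.85 p [ 0.6048 -0.3024  0.0096] yaw -9.23 q deg [-33.  47.  74.  -0.  58. -24.] F [-0.5  0.8 -0.4] op 0.0917
inc [ 0.0054  0.0012 -0.0001] twist -0.0006 dist 0.002
```

{"name": "move_arm", "arguments": {"increments": [[0.004,0,0,0],[0.004,0,0,0],[0.004,0,0,0],[0.004,0,0,0],[0.004,0,0,0]], "gripper": 1, "squeeze": 20}}

```text
time: 38.48
tool_pos: [0.6039, -0.3019, 0.0064]
tool_rot: [0.566, 1.571, -1.166]
contact_force: [0.0, -0.3, -0.3]
opening: 0.0465
```

{"name": "move_arm", "arguments": {"increments": [[0,0,0,0],[0,0,0,0],[0,0,0,0],[0,0,0,0]]}}

```text
time: 38.98
tool_pos: [0.604, -0.3019, 0.0064]
tool_rot: [0.946, 1.571, -0.786]
contact_force: [-0.3, -0.2, -0.4]
opening: 0.0299
```

```bash
python3 go.py .6053 -.3024 .0075 -9.2
```

```text
t 38.98 p [ 0.604  -0.3019  0.0064] yaw -9.24 q deg [-33.  48.  74.  -0.  58. -24.] F [-0.3 -0.2 -0.4] op 0.0299
inc [-0.0028  0.0034  0.0006] twist -0.0007 dist 0.002
```

{"name": "move_arm", "arguments": {"increments": [[-0.05,0,0,0],[-0.15,0,0,0],[-0.27,0,0,0],[-0.39,0,0,0],[-0.5,0,0,0]]}}

```text
time: 39.6
tool_pos: [0.6038, -0.3018, 0.2099]
tool_rot: [1.111, 1.569, -0.621]
contact_force: [1.3, -0.2, -1.1]
opening: 0.0296
```

```bash
python3 go.py .4175 .267 .2 91
```

```text
t 39.6 p [ 0.6038 -0.3018  0.2099] yaw -9.24 q deg [-33.  37.  62.  -0.  81. -24.] F [ 1.3 -0.2 -1.1] op 0.0296
inc [ 0.0223 -0.6882 -1.3288] twist -1.6707 dist 0.599
```

{"name": "move_arm", "arguments": {"increments": [[0,-0.07,-0.13,-0.16],[0,-0.14,-0.27,-0.32],[0,-0.21,-0.4,-0.48],[0,-0.28,-0.54,-0.64],[0,-0.35,-0.67,-0.8]]}}

```text
time: 40.22
tool_pos: [0.5079, -0.013, 0.2079]
tool_rot: [0.786, 1.569, -0.103]
contact_force: [0.9, 0.1, -1.6]
opening: 0.03
```

```bash
python3 go.py .4175 .267 .2 91
```

```text
t 40.23 p [ 0.5079 -0.013   0.2079] yaw 39.07 q deg [-10.  19.  92.   0.  69. -49.] F [ 0.9  0.1 -1.6] op 0.03
inc [ 0.0191  0.2658 -0.686 ] twist -0.8655 dist 0.294
```

{"name": "move_arm", "arguments": {"increments": [[0,0.05,-0.13,-0.17],[0,0.1,-0.27,-0.34],[0,0.16,-0.41,-0.51],[0,0.21,-0.55,-0.68],[0,0.26,-0.67,-0.85]]}}

```text
time: 40.85
tool_pos: [0.4211, 0.2611, 0.2079]
tool_rot: [0.366, 1.569, 0.369]
contact_force: [0.0, -0.6, -1.1]
opening: 0.03
```

{"name": "move_arm", "arguments": {"increments": [[0,0,0,0],[0.05,0,0,0],[0.15,0,0,0],[0.2,0,0,0],[0.2,0,0,0]]}}

```text
time: 41.48
tool_pos: [0.4217, 0.258, 0.1259]
tool_rot: [-2.605, 1.568, -2.611]
contact_force: [-0.3, -0.1, -1.5]
opening: 0.0297
```

```bash
python3 go.py .4175 .267 .08 91
```

```text
t 41.48 p [0.4217 0.258  0.1259] yaw 89.64 q deg [ 23.  23. 100.  -0.  57. -67.] F [-0.3 -0.1 -1.5] op 0.0297
inc [ 0.1148  0.0226 -0.0104] twist -0.0226 dist 0.047
```

{"name": "move_arm", "arguments": {"increments": [[0.02,0.012,-0.01,-0.022],[0.05,0.022,-0.01,-0.022],[0.09,0.022,-0.01,-0.022],[0.12,0.022,-0.01,-0.022],[0.12,0.022,-0.01,-0.022]]}}

```text
time: 42.1
tool_pos: [0.4176, 0.2679, 0.0775]
tool_rot: [-2.7, 1.569, -2.681]
contact_force: [-0.1, 0.4, -0.6]
opening: 0.03
```

```bash
python3 go.py .4175 .267 .0474 91;  python3 - <<'E'
from chk import *
from cell import robot
im=robot.read_camera("scene"); crop(im,280,110,110,110,6,"s12.png")
im=robot.read_camera("top"); crop(im,90,190,80,80,8,"t12.png");cv2.imwrite("pics/top12.png",im[:,:,::-1])
V=cv2.cvtColor(im,cv2.COLOR_RGB2HSV)[:,:,2]
for r in (207,209,211,250,252): print(r,V[r,136:166])
for c in range(140,156,2): print(c,V[200:212,c],V[250:262,c])
E
```

```text
t 42.1 p [0.4176 0.2679 0.0775] yaw 91.08 q deg [ 24.  27. 103.  -0.  50. -67.] F [-0.1  0.4 -0.6] op 0.03
inc [ 0.0752 -0.0021 -0.0001] twist 0.0014 dist 0.03
207 [ 57  57  53  44  34 255 255 244 241 240 241 241 241 242 246 241 121  99
  90 255 171 107 115  81  72  70  71  72  72  72]
209 [ 58  59  55  50  45  35 124 255 249 245 246 238 236 246 249 242 121  93
 151 255 169 108 115  73  70  71  71  70  71  72]
211 [ 59  60  59  56  50  49  40  84 178 176 172 174 173 172 174 228 118  89
 232 254 162 105 110  68  66  67  72  88  90  89]
250 [118 106 106  97  84  68  60  59  53  40 129 255 247 246 255 135  99  95
 192 202 112 103  72  61  61  61  64  69  71  72]
252 [135 113 108 109 112 114  98  87  75  56  36 255 251 246 255 132  94  92
 198 191 115 129  85  69  71  72  71  69  69  69]
140 [109 112 101  62  59  55  46  34  40  45  49  50] [ 84 107 112 109 109 109 109 109 109 108 109 108]
142 [110 110  94 102 223 255 250 255 249 124  32  40] [ 60  72  98 112 109 109 108 109 109 108 109 108]
144 [110 100  65 132 241 247 241 241 243 249 250 178] [ 53  58  75 108 130 127 122 118 115 105 105 108]
146 [111 101  59 136 241 246 241 241 242 246 244 172] [129  29  36  46  51  57  78  98 106 118 137 127]
148 [102  68  62 137 241 246 241 241 243 236 165 173] [247 249 251 254 251 187 132 107 109 111 109 108]
150 [112  98  63 142 247 252 247 246 247 249 244 174] [255 255 255 255 254 255 173 102 108 110 112 112]
152 [112 102  63  70 103 126 121 121 120 121 122 118] [ 99  99  94 105 234 255 202 102 109 111 111 113]
154 [103  69  67  84 129 132  89  90 104 151 199 232] [192 173 198 242 249 255 179 103 108 111 111 112]
```

View pics/s12.png

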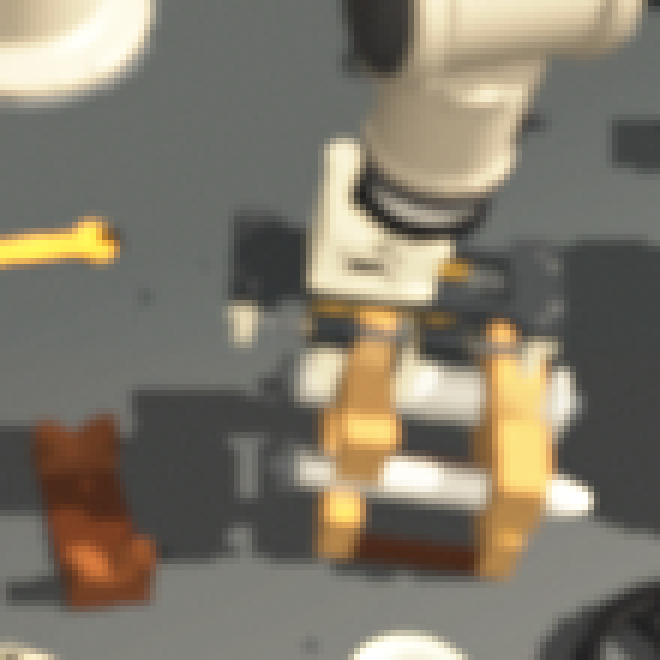

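View pics/t12.png

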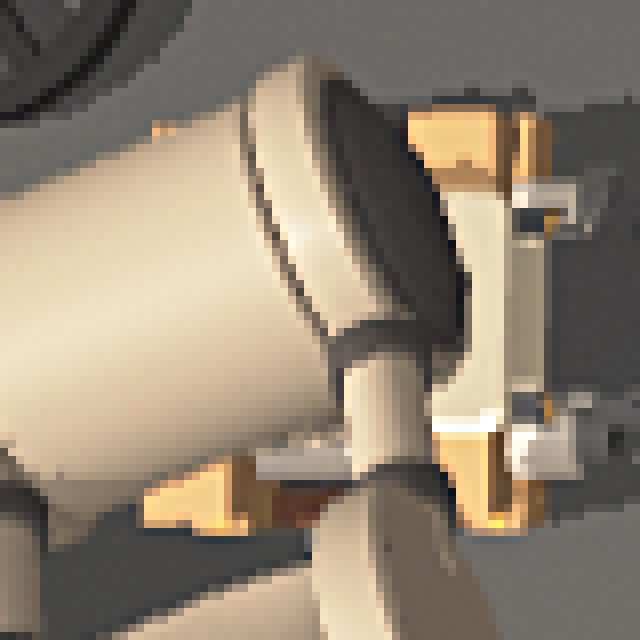

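Run:
```python
from chk import *
a=pl("top",(147,203.1),.111);b=pl("top",(148,255.05),.111); print(a.round(4),b.round(4),((a+b)/2).round(4), a[0]-b[0])
# right edge of top face
print(pl("top",(151.45,207),.111).round(4),pl("top",(150.5,250),.111).round(4))
```

```text
[0.491 0.267 0.111] [0.348  0.2586 0.111 ] [0.4195 0.2628 0.111 ] 0.1430452210504905
[0.4803 0.2542 0.111 ] [0.3618 0.2522 0.111 ]
```

{"name": "move_arm", "arguments": {"increments": [[0.01,-0.0025,-0.0043,0],[0.03,-0.0025,-0.0043,0],[0.05,-0.0025,-0.0043,0],[0.058,-0.0025,-0.0043,0],[0.058,-0.0025,-0.0043,0]]}}

```text
time: 42.82
tool_pos: [0.4163, 0.2669, 0.0548]
tool_rot: [-2.647, 1.57, -2.629]
contact_force: [-0.6, -0.8, -1.2]
opening: 0.0303
```

```bash
python3 go.py .4158 .267 .0474 91
```

```text
t 42.83 p [0.4163 0.2669 0.0548] yaw 91.08 q deg [ 24.  29. 104.  -0.  47. -67.] F [-0.6 -0.8 -1.2] op 0.0303
inc [ 0.0184  0.0003 -0.0012] twist 0.0013 dist 0.007
```

{"name": "move_arm", "arguments": {"increments": [[0.005,0,0,0],[0.009,0,0,0],[0.012,0,0,0],[0.012,0,0,0]]}}

```text
time: 43.32
tool_pos: [0.4164, 0.267, 0.0503]
tool_rot: [-2.133, 1.571, -2.114]
contact_force: [0.3, -0.3, -0.7]
opening: 0.03
```

{"name": "move_arm", "arguments": {"increments": [[0.001,0,0,0],[0.002,0,0,0],[0.002,0,0,0]]}}

```text
time: 43.7
tool_pos: [0.4164, 0.267, 0.0495]
tool_rot: [-1.562, 1.571, -1.543]
contact_force: [-0.1, 0.4, -1.6]
opening: 0.0299
```

{"name": "move_arm", "arguments": {"increments": [[0.001,0,0,0],[0.002,0,0,0],[0.002,0,0,0]]}}

```text
time: 44.08
tool_pos: [0.4164, 0.267, 0.0487]
tool_rot: [-2.041, 1.571, -2.022]
contact_force: [-0.3, -1.0, -1.3]
opening: 0.03
```

{"name": "move_arm", "arguments": {"increments": [[0.001,0,0,0],[0.002,0,0,0],[0.002,0,0,0]]}}

```text
time: 44.45
tool_pos: [0.4164, 0.267, 0.0479]
tool_rot: [-1.993, 1.571, -1.975]
contact_force: [-0.1, -1.1, -0.8]
opening: 0.0299
```

{"name": "move_arm", "arguments": {"increments": [[0.001,0,0,0],[0.002,0,0,0],[0.002,0,0,0]]}}

```text
time: 44.82
tool_pos: [0.4164, 0.267, 0.0472]
tool_rot: [-0.697, 1.571, -0.678]
contact_force: [-0.9, -0.7, 1.2]
opening: 0.0299
```

Touch-down at TCP 0.0472, as expected (0.0474). Press slightly more, release and lift.

{"name": "move_arm", "arguments": {"increments": [[0.001,0,0,0],[0.001,0,0,0]]}}

```text
time: 45.08
tool_pos: [0.4165, 0.267, 0.0472]
tool_rot: [0.065, 1.57, 0.084]
contact_force: [-0.2, -0.5, 5.7]
opening: 0.0298
```

{"name": "move_arm", "arguments": {"increments": [[0,0,0,0],[0,0,0,0],[0,0,0,0]], "gripper": 0.4}}

```text
time: 45.45
tool_pos: [0.4164, 0.267, 0.0466]
tool_rot: [-2.267, 1.571, -2.248]
contact_force: [0.5, -0.5, 0.6]
opening: 0.0533
```

{"name": "move_arm", "arguments": {"increments": [[-0.02,0,0,0],[-0.08,0,0,0],[-0.18,0,0,0],[-0.29,0,0,0],[-0.4,0,0,0]]}}

```text
time: 46.08
tool_pos: [0.4162, 0.2669, 0.2087]
tool_rot: [0.225, 1.57, 0.244]
contact_force: [1.2, 1.1, 0.5]
opening: 0.0552
```

```bash
python3 go.py .5045 -.1167 .2 -75.1
```

```text
t 46.08 p [0.4162 0.2669 0.2087] yaw 91.08 q deg [ 24.  17.  94.  -0.  69. -67.] F [1.2 1.1 0.5] op 0.0552
inc [ 0.0218 -0.963   0.2025] twist 2.7697 dist 0.394
```

{"name": "move_arm", "arguments": {"increments": [[0,-0.15,0.03,-0.05],[0,-0.3,0.06,-0.1],[0,-0.45,0.09,-0.15],[0,-0.6,0.12,-0.2],[0,-0.75,0.15,-0.23]], "gripper": 0}}

```text
time: 46.7
tool_pos: [0.4822, -0.0338, 0.2075]
tool_rot: [-0.419, 1.57, -0.158]
contact_force: [1.6, -0.7, -0.5]
opening: 0.0914
```

```bash
python3 go.py .5045 -.1167 .1 104.9
python3 - <<'E'
from chk import *
from cell import robot
im=robot.read_camera("scene"); crop(im,280,110,110,110,6,"s13.png")
im=robot.read_camera("top"); crop(im,90,190,80,80,8,"t13.png");cv2.imwrite("pics/top13.png",im[:,:,::-1])
E
```

```text
t 46.7 p [ 0.4822 -0.0338  0.2075] yaw 104.95 q deg [ -13.   16.   95.    0.   68. -118.] F [ 1.6 -0.7 -0.5] op 0.0914
inc [ 0.2688 -0.2145 -0.    ] twist 0.0009 dist 0.138
```

View pics/s13.png

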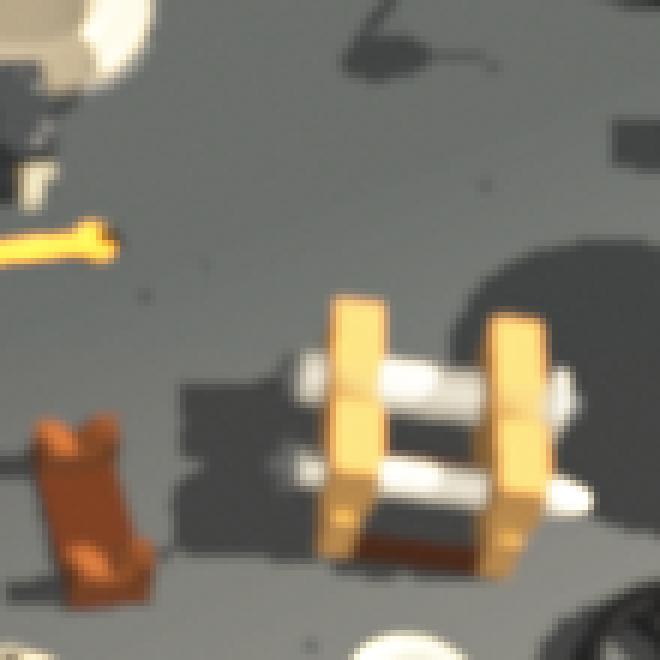

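View pics/t13.png

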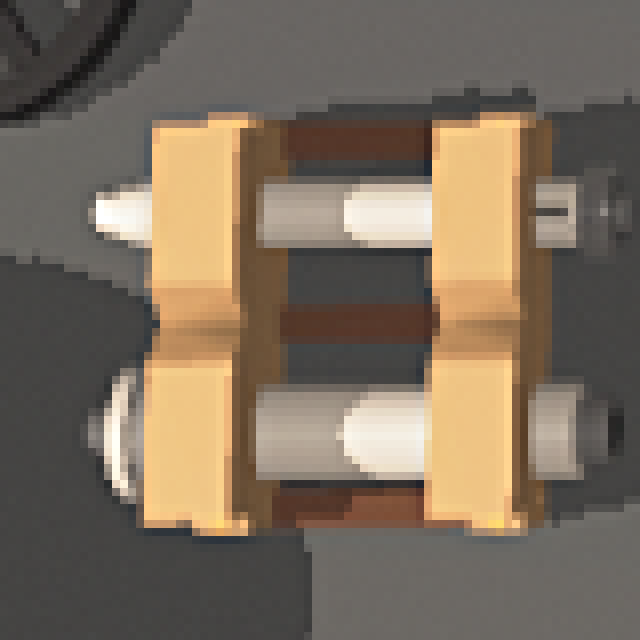

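Run:
```python
from chk import *
V=cv2.cvtColor(cv2.imread("pics/top13.png"),cv2.COLOR_BGR2HSV)[:,:,2]
for r in (208,210,240,250): print(r,V[r,140:160])
for c in (146,149,152): print(c,V[202:210,c],V[252:260,c])
for c in (112,115,147,151): print(c,V[225:237,c])
def rk2(p): d=p[:2]-C; return (1000*d@[np.cos(Y),np.sin(Y)]).round(1),(1000*d@[-np.sin(Y),np.cos(Y)]).round(1)
for l,r,row in ((143.6,155.0,209),(142.7,154.4,250)): print(rk2(pl("top",((l+r)/2,row),.081)))
for q in ((162.5,244),): print("thick",rk2(pl("top",q,.053)))
```

```text
208 [ 85  85  80  61 221 245 239 238 238 237 238 238 239 244 236 116 100 108
 114  71]
210 [ 62  62  59  49 255 245 239 238 238 238 238 238 239 245 238 118 101 107
 113  69]
240 [218 218 214 229 241 239 239 239 239 239 239 239 243 255 129  92 148 163
 163 163]
250 [ 52  48  43 209 244 240 239 239 239 239 239 239 243 255 130  98 105 106
  71  60]
146 [ 63  65  75 186 253 241 239 239] [240 244 242 137 101 105 107 107]
149 [ 65  62  94 204 247 239 237 238] [239 241 246 243 166  99 105 107]
152 [ 62  71 192 255 240 239 239 239] [245 244 250 255 194  97 104 107]
112 [234 218 221 222 220 200 181 190 186 190 223 243]
115 [232 219 221 217 206 182 163 180 186 200 233 243]
147 [224 220 222 223 214 181 188 188 184 205 238 240]
151 [224 220 216 211 194 155 166 178 184 207 239 241]
(np.float64(-50.9), np.float64(-58.5))
(np.float64(-51.3), np.float64(57.4))
thick (np.float64(-84.5), np.float64(41.5))
```

```bash
python3 - <<'E'
from chk import *
def rk2(p): d=p[:2]-C; return (1000*d@[np.cos(Y),np.sin(Y)]).round(1),(1000*d@[-np.sin(Y),np.cos(Y)]).round(1)
V=cv2.cvtColor(cv2.imread("pics/top13.png"),cv2.COLOR_BGR2HSV)[:,:,2]
for c in (112,115,147,151): print(c,V[219:240,c])
for q in((113,230.3),(149,230.1)): p=pl("top",q,.081); print(p.round(4),rk2(p))
E
python3 go.py .5045 -.1167 .1 104.9
```

```text
112 [239 239 239 239 239 240 234 218 221 222 220 200 181 190 186 190 223 243
 240 240 240]
115 [239 239 238 238 239 239 232 219 221 217 206 182 163 180 186 200 233 243
 240 240 240]
147 [238 238 238 239 239 237 224 220 222 223 214 181 188 188 184 205 238 240
 239 238 238]
151 [238 238 238 238 239 237 224 220 216 211 194 155 166 178 184 207 239 241
 239 239 239]
[0.4147 0.3676 0.081 ] (np.float64(50.6), np.float64(1.4))
[0.4164 0.2657 0.081 ] (np.float64(-51.3), np.float64(1.5))
t 46.8 p [ 0.4831 -0.0371  0.2072] yaw 104.56 q deg [ -13.   16.   95.   -0.   68. -118.] F [-0.9  1.2 -0.1] op 0.0917
inc [ 0.2686 -0.2055  0.0015] twist -0.0057 dist 0.135
```

{"name": "move_arm", "arguments": {"increments": [[0.0,-0.1,0,-0.005],[0.05,-0.18,0.001,-0.005],[0.13,-0.205,0.001,-0.005],[0.25,-0.205,0.001,-0.005],[0.27,-0.205,0.001,-0.005]]}}

```text
time: 47.42
tool_pos: [0.5016, -0.1097, 0.0967]
tool_rot: [2.491, 1.565, 2.756]
contact_force: [0.1, -0.1, 1.2]
opening: 0.0918
```

{"name": "move_arm", "arguments": {"increments": [[0,0,0,0],[0,0,0,0]]}}

```text
time: 47.68
tool_pos: [0.5047, -0.111, 0.1007]
tool_rot: [-0.639, 1.567, -0.374]
contact_force: [-0.3, -0.8, 0.0]
opening: 0.0919
```

```bash
python3 go.py .5045 -.1167 .0145 104.9
```

```text
t 47.67 p [ 0.5047 -0.111   0.1007] yaw 105.21 q deg [ -21.   27.   99.   -0.   55. -126.] F [-0.3 -0.8  0. ] op 0.0919
inc [ 0.2154 -0.0131 -0.0048] twist 0.0051 dist 0.086
```

{"name": "move_arm", "arguments": {"increments": [[0.06,-0.013,-0.004,0.004],[0.12,-0.013,-0.004,0.004],[0.17,-0.013,-0.004,0.004],[0.205,-0.013,-0.004,0.004],[0.21,-0.013,-0.004,0.004]]}}

```text
time: 48.3
tool_pos: [0.5035, -0.1164, 0.0149]
tool_rot: [-1.484, 1.571, -1.223]
contact_force: [1.2, 0.5, -1.4]
opening: 0.0917
```

{"name": "move_arm", "arguments": {"increments": [[0,0,0,0],[0,0,0,0]]}}

```text
time: 48.55
tool_pos: [0.5039, -0.1166, 0.0156]
tool_rot: [-0.694, 1.569, -0.433]
contact_force: [0.2, 0.6, -0.4]
opening: 0.0919
```

```bash
python3 go.py .5045 -.1167 .0145 104.9
```

```text
t 48.55 p [ 0.5039 -0.1166  0.0156] yaw 104.94 q deg [ -22.   34.  102.   -0.   43. -126.] F [ 0.2  0.6 -0.4] op 0.0919
inc [ 0.0027 -0.0006  0.0015] twist 0.0007 dist 0.001
```

{"name": "move_arm", "arguments": {"increments": [[0.001,0,0.001,0],[0.001,0,0.001,0],[0.001,0,0.001,0],[0.001,0,0.001,0],[0.001,0,0.001,0]], "gripper": 1, "squeeze": 25}}

```text
time: 49.18
tool_pos: [0.5037, -0.1163, 0.0143]
tool_rot: [-3.137, 1.571, -2.876]
contact_force: [-0.0, 0.5, -1.3]
opening: 0.0463
```

{"name": "move_arm", "arguments": {"increments": [[0,0,0,0],[0,0,0,0],[0,0,0,0],[0,0,0,0],[0,0,0,0]]}}

```text
time: 49.8
tool_pos: [0.5043, -0.1174, 0.0146]
tool_rot: [-1.113, 1.569, -0.852]
contact_force: [0.6, -4.7, -0.4]
opening: 0.0172
```

```bash
python3 go.py .5045 -.1167 .0145 104.9
```

```text
t 49.8 p [ 0.5043 -0.1174  0.0146] yaw 104.94 q deg [ -22.   34.  102.   -0.   43. -126.] F [ 0.6 -4.7 -0.4] op 0.0172
inc [0.0003 0.0015 0.0009] twist 0.0006 dist 0.001
```

{"name": "move_arm", "arguments": {"increments": [[-0.02,0,0,0],[-0.08,0,0,0],[-0.2,0,0,0],[-0.32,0,0,0],[-0.45,0,0,0]]}}

```text
time: 50.42
tool_pos: [0.5028, -0.1156, 0.1956]
tool_rot: [2.362, 1.569, 2.623]
contact_force: [0.6, 0.2, -4.4]
opening: 0.017
```

```bash
python3 go.py .4156 .317 .2 -179
```

```text
t 50.42 p [ 0.5028 -0.1156  0.1956] yaw 104.95 q deg [ -21.   20.   91.    0.   68. -126.] F [ 0.6  0.2 -4.4] op 0.017
inc [-0.0095  1.1012  0.0685] twist 4.7325 dist 0.441
```

{"name": "move_arm", "arguments": {"increments": [[0,0.14,0.01,-0.15],[0,0.29,0.02,-0.3],[0,0.44,0.03,-0.45],[0,0.59,0.04,-0.6],[0,0.73,0.045,-0.75]]}}

```text
time: 51.05
tool_pos: [0.4444, 0.1725, 0.1944]
tool_rot: [1.911, 1.57, 2.963]
contact_force: [0.7, 0.0, -3.0]
opening: 0.0173
```

```bash
python3 go.py .4156 .317 .2 181
```

```text
t 51.05 p [0.4444 0.1725 0.1944] yaw 150.26 q deg [  12.   16.   98.    0.   66. -138.] F [ 0.7  0.  -3. ] op 0.0173
inc [-0.014   0.2418  0.2779] twist -0.5124 dist 0.147
```

{"name": "move_arm", "arguments": {"increments": [[0,0.08,0.09,-0.15],[0,0.16,0.19,-0.3],[0,0.23,0.265,-0.45],[0,0.238,0.273,-0.51],[0,0.238,0.273,-0.51]]}}

```text
time: 51.68
tool_pos: [0.4171, 0.3131, 0.194]
tool_rot: [1.964, 1.569, -2.738]
contact_force: [-0.4, -0.1, -4.0]
opening: 0.0174
```

```bash
python3 go.py .4156 .317 .11 181
```

```text
t 51.67 p [0.4171 0.3131 0.194 ] yaw -179.41 q deg [  28.   21.   91.    0.   68. -152.] F [-0.4 -0.1 -4. ] op 0.0174
inc [0.21   0.0033 0.0099] twist -6.0068 dist 0.084
```

{"name": "move_arm", "arguments": {"increments": [[0.05,0.003,0.009,-0.006],[0.1,0.003,0.009,-0.006],[0.16,0.003,0.009,-0.006],[0.19,0.003,0.009,-0.006],[0.19,0.003,0.009,-0.006]]}}

```text
time: 52.3
tool_pos: [0.4166, 0.3156, 0.1178]
tool_rot: [2.097, 1.569, -2.601]
contact_force: [0.2, -0.7, -3.1]
opening: 0.0172
```

```bash
python3 go.py .4156 .317 .0614 -179;  python3 - <<'E'
from chk import *
from cell import robot
im=robot.read_camera("scene"); crop(im,280,110,110,110,6,"s14.png")
im=robot.read_camera("top"); crop(im,90,190,80,80,8,"t14.png");cv2.imwrite("pics/top14.png",im[:,:,::-1])
V=cv2.cvtColor(im,cv2.COLOR_RGB2HSV)[:,:,2]
for r in range(224,236): print(r,V[r,92:106],V[r,150:176])
E
```

```text
t 52.3 p [0.4166 0.3156 0.1178] yaw -179.18 q deg [  29.   26.   96.   -0.   58. -152.] F [ 0.2 -0.7 -3.1] op 0.0172
inc [0.141  0.0022 0.0037] twist -0.0029 dist 0.056
224 [236 243 171 114 202 242 232 228 226 225 222 223 228 181] [183 182 185 189 151 112 112 116 110  72  71  73  73  73  73  73  74  73
  73  74  73  74  73  73  73  73]
225 [232 235 220 139 102 242 236 229 226 223 221 219 220 214] [158 158 158 162 135 111 112 116 110  76  71  73  72  73  74  73  72  74
  74  73  73  72  73  73  73  73]
226 [230 230 236 218 128 156 233 232 225 223 220 218 215 214] [142 142 144 145 137 130 138 113 102  71  70  73  74  73  73  74  73  74
  73  73  74  73  74  74  73  74]
227 [227 226 228 234 162 111 190 237 227 223 217 214 209 210] [168 169 168 169 171 174 178  99  86  73  70  70  75  75  74  73  73  72
  75  72  73  75  72  73  74  73]
228 [224 223 223 226 204 151  92 232 230 220 216 212 212 201] [184 185 184 186 185 190 180 103  90  96  91  70  72  72  74  73  74  74
  73  74  73  72  73  74  73  74]
229 [221 221 219 220 223 200 131 117 223 223 219 218 204 151] [194 194 194 195 197 202
[... 396 characters left out ...]
 73  74  73  72  72  74]
232 [214 212 210 206 203 203 203 194 155 122 101 100 101  99] [161 159 158 158 159 158 165 125 109  75  70  71  74  74  74  73  74  75
  74  75  72  73  74  72  73  73]
233 [212 208 206 201 199 197 195 198 189 139 108 105 103  99] [132 131 154 133 119 106 108 113 105  72  73  73  74  72  73  72  73  73
  73  72  74  74  72  73  74  73]
234 [205 202 200 197 194 193 189 190 190 148 107 108 100  83] [191 190 226 204 135 109 112 117  97  72  72  72  74  74  74  73  73  74
  73  73  74  73  73  74  73  73]
235 [200 197 194 192 189 187 181 180 179 151 109 105  76 130] [248 248 249 255 177 112 112 117  96  71  73  74  73  73  74  73  74  73
  74  73  74  72  74  73  73  73]
```

View pics/s14.png

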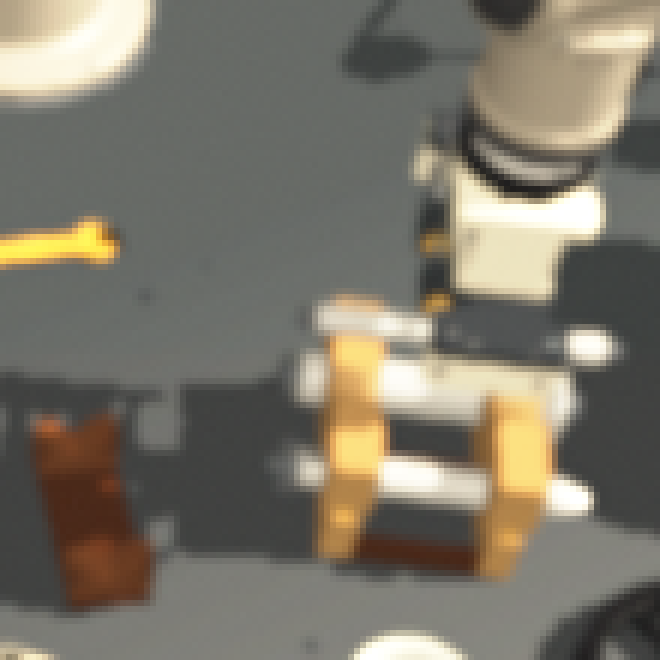

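View pics/t14.png

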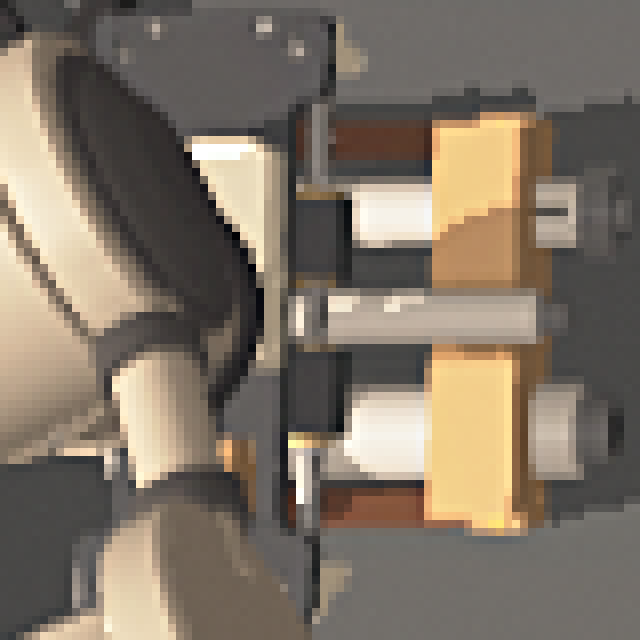

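```bash
python3 go.py .4156 .317 .0614 -179
python3 - <<'E'
from chk import *
print(pl("top",(156.4,229.5),.1452).round(4),"stub",pl("top",(160.5,229.5),.142).round(4), pl("top",(156.4,229.5),.1362).round(4))
E
```

```text
t 52.4 p [0.4174 0.3163 0.1191] yaw -179.14 q deg [  29.   26.   96.   -0.   58. -152.] F [-0.4 -0.1 -3. ] op 0.0171
inc [0.1442 0.0047 0.0018] twist -0.0023 dist 0.058
[0.4178 0.2305 0.1452] stub [0.418  0.2202 0.142 ] [0.4179 0.2325 0.1362]
```

{"name": "move_arm", "arguments": {"increments": [[0.03,0.003,0.004,-0.002],[0.06,0.003,0.004,-0.002],[0.09,0.003,0.004,-0.002],[0.118,0.003,0.004,-0.002],[0.12,0.003,0.004,-0.002]]}}

```text
time: 53.02
tool_pos: [0.4151, 0.3175, 0.0691]
tool_rot: [2.093, 1.568, -2.602]
contact_force: [-0.0, -0.2, -3.5]
opening: 0.0172
```

```bash
python3 go.py .416 .318 .0614 -179
```

```text
t 53.02 p [0.4151 0.3175 0.0691] yaw -178.99 q deg [  29.   30.   99.   -0.   51. -152.] F [-0.  -0.2 -3.5] op 0.0172
inc [ 0.0193 -0.0024  0.0013] twist 0.0002 dist 0.008
```

{"name": "move_arm", "arguments": {"increments": [[0.005,0,0.001,0],[0.009,0,0.001,0],[0.013,0,0.001,0],[0.013,0,0.001,0]]}}

```text
time: 53.52
tool_pos: [0.4157, 0.3182, 0.0652]
tool_rot: [-1.981, 1.571, -0.393]
contact_force: [-0.3, 0.5, -3.4]
opening: 0.0175
```

{"name": "move_arm", "arguments": {"increments": [[0.001,0,0,0],[0.002,0,0,0],[0.002,0,0,0]]}}

```text
time: 53.9
tool_pos: [0.4157, 0.3182, 0.0643]
tool_rot: [3.104, 1.571, -1.591]
contact_force: [-0.1, -0.5, -3.4]
opening: 0.0171
```

{"name": "move_arm", "arguments": {"increments": [[0.001,0,0,0],[0.002,0,0,0],[0.002,0,0,0]]}}

```text
time: 54.28
tool_pos: [0.4157, 0.3182, 0.0635]
tool_rot: [2.996, 1.571, -1.699]
contact_force: [-0.3, -0.7, -4.4]
opening: 0.0173
```

{"name": "move_arm", "arguments": {"increments": [[0.001,0,0,0],[0.003,0,0,0],[0.003,0,0,0]]}}

```text
time: 54.65
tool_pos: [0.4158, 0.3182, 0.0623]
tool_rot: [-1.687, 1.571, -0.098]
contact_force: [-0.1, -0.4, -3.2]
opening: 0.0173
```

{"name": "move_arm", "arguments": {"increments": [[0.001,0,0,0],[0.002,0,0,0],[0.002,0,0,0]]}}

```text
time: 55.02
tool_pos: [0.4161, 0.3184, 0.0619]
tool_rot: [-1.251, 1.57, 0.338]
contact_force: [1.2, -0.6, -0.3]
opening: 0.0176
```

{"name": "move_arm", "arguments": {"increments": [[0.001,0,0,0],[0.001,0,0,0],[0.001,0,0,0]]}}

```text
time: 55.4
tool_pos: [0.4163, 0.3184, 0.0616]
tool_rot: [-1.216, 1.569, 0.373]
contact_force: [1.4, -0.3, 6.0]
opening: 0.0176
```

{"name": "move_arm", "arguments": {"increments": [[0,0,0,0],[0,0,0,0],[0,0,0,0]], "gripper": 0.55}}

```text
time: 55.78
tool_pos: [0.4151, 0.3181, 0.0607]
tool_rot: [2.032, 1.569, -2.663]
contact_force: [-1.0, -0.4, -0.5]
opening: 0.0397
```

{"name": "move_arm", "arguments": {"increments": [[-0.01,0,0,0],[-0.05,0,0,0],[-0.14,0,0,0],[-0.25,0,0,0],[-0.36,0,0,0]]}}

```text
time: 56.4
tool_pos: [0.4154, 0.3181, 0.2067]
tool_rot: [2.196, 1.571, -2.499]
contact_force: [0.0, 0.4, -0.1]
opening: 0.0413
```

{"name": "move_arm", "arguments": {"increments": [[0,0.02,-0.1,0],[0,0.02,-0.25,0],[0,0.02,-0.4,0],[0,0.02,-0.55,0],[0,0.02,-0.7,0]]}}

```text
time: 57.02
tool_pos: [0.412, 0.0631, 0.2041]
tool_rot: [-3.076, 1.531, -1.527]
contact_force: [-0.4, 0.9, -0.2]
opening: 0.0412
```

```bash
python3 go.py;  python3 - <<'E'
from chk import *
from cell import robot
im=robot.read_camera("scene"); crop(im,280,110,110,110,6,"s15.png"); cv2.imwrite("pics/scene15.png",cv2.resize(im[:,:,::-1],(800,600)))
im=robot.read_camera("top"); crop(im,90,190,80,80,8,"t15.png");cv2.imwrite("pics/top15.png",im[:,:,::-1]); cv2.imwrite("pics/top15b.png",cv2.resize(im[:,:,::-1],(800,600)))
V=cv2.cvtColor(im,cv2.COLOR_RGB2HSV)[:,:,2]
for r in range(227,234): print(r,V[r,94:112],V[r,155:173])
E
```

```text
t 57.02 p [0.412  0.0631 0.2041] yaw 178.79 q deg [  -0.   10.  105.   -3.   65. -178.] F [-0.4  0.9 -0.2] op 0.0412
227 [ 70  70  70  66  64  57 107 134 138 137 137 136 136 132 138 149 146 144] [209 114  78 219 242 236 233 232 230 230 236 195 139 100 147 243 234 231]
228 [ 72  70  66  81  78  66 207 233 230 230 230 230 230 230 228 226 225 225] [253 113  77 234 244 237 235 234 231 232 242 194 137  95 180 243 236 233]
229 [ 70  68  71 124 123 108 255 248 243 243 242 243 243 243 243 243 242 243] [255 117  76 254 247 239 237 236 235 234 244 193 138  86 179 245 238 235]
230 [ 69  67  80 145 140 124 255 251 246 246 246 246 245 245 245 245 245 246] [246 105  81 252 249 242 241 239 237 237 246 194 139  84 182 239 239 237]
231 [ 70  68  77 143 141 122 255 252 247 246 246 246 245 245 244 244 244 244] [238 105  87 254 250 245 243 241 240 240 248 191 137  87 179 206 240 239]
232 [ 70  69  64 113 111  95 247 250 245 244 242 245 245 243 241 239 238 238] [207  99  91 254 250 245 242 241 240 239 249 187 128  92 170 218 241 240]
233 [ 70  71  68  65  62  53 121 209 214 211 206 229 230 221 218 225 222 220] [107  84  92 255 250 245 243 242 241 240 249 189 125  92 166 252 244 240]
```

View pics/s15.png

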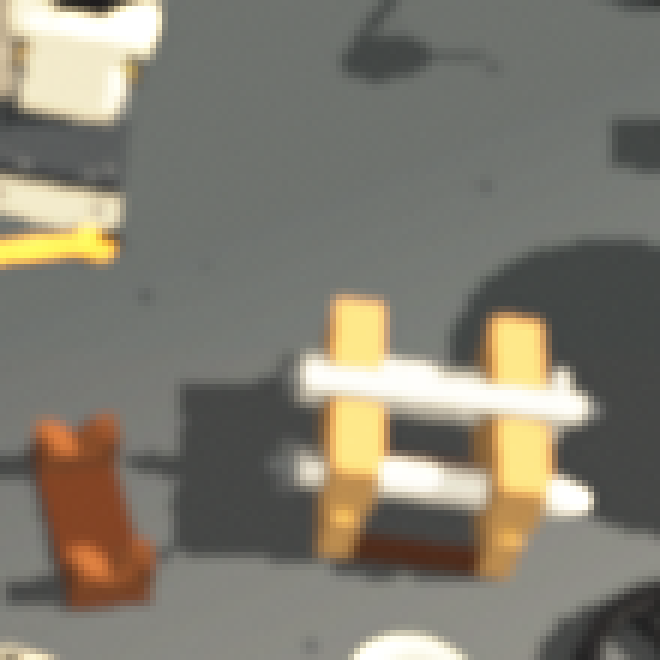

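View pics/t15.png

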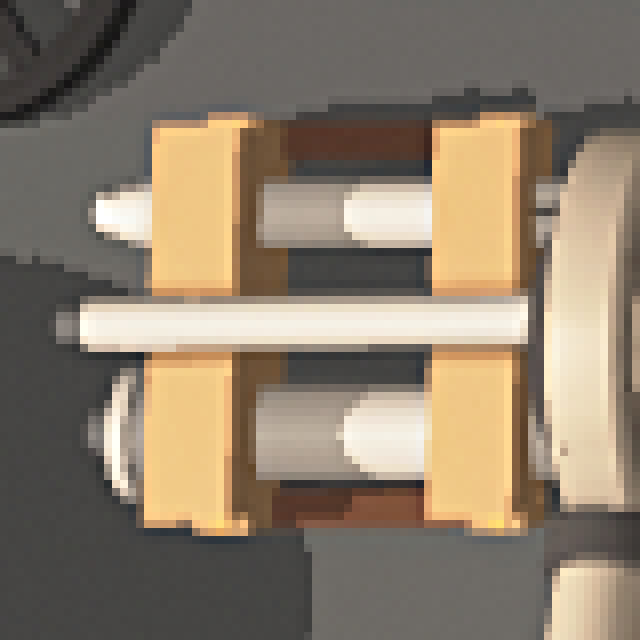

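View pics/top15b.png

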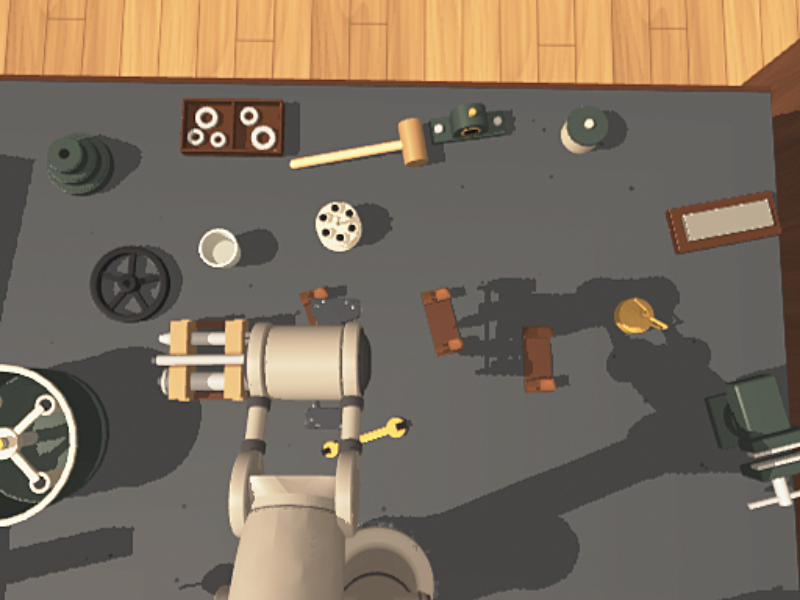

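```bash
python3 - <<'E'
from chk import *
def rk2(p): d=p[:2]-C; return (1000*d@[np.cos(Y),np.sin(Y)]).round(1),(1000*d@[-np.sin(Y),np.cos(Y)]).round(1)
for q,z in(((99.5,230.5),.0888),((155.45,230),.0888),((96.6,230.5),.0858)): print(rk2(pl("top",q,z)))
E
python3 go.py
```

```text
(np.float64(85.9), np.float64(1.8))
(np.float64(-71.3), np.float64(1.4))
(np.float64(95.2), np.float64(1.7))
t 57.12 p [0.4121 0.0637 0.2038] yaw 178.93 q deg [   0.   10.  105.   -3.   65. -178.] F [0.1 0.2 0.2] op 0.0413
```

{"name": "move_arm", "arguments": {"increments": [[0,0,-0.01,0.15],[0,0,-0.02,0.3],[0,0,-0.05,0.45],[0,0,-0.08,0.6],[0,0,-0.1,0.75]], "gripper": 0}}

```text
time: 57.75
tool_pos: [0.4117, 0.0266, 0.2054]
tool_rot: [-2.298, 1.533, -1.531]
contact_force: [0.4, 0.5, -0.1]
opening: 0.0871
```

```bash
python3 go.py .45 -.15 .25 100
```

```text
t 57.75 p [0.4117 0.0266 0.2054] yaw 133.95 q deg [  -5.    9.  105.   -2.   65. -138.] F [ 0.4  0.5 -0.1] op 0.0871
inc [-0.0946 -0.3873 -0.24  ] twist 0.5659 dist 0.186
```

{"name": "move_arm", "arguments": {"increments": [[-0.02,-0.1,-0.06,0.1],[-0.04,-0.2,-0.12,0.2],[-0.06,-0.3,-0.18,0.3],[-0.09,-0.4,-0.24,0.4],[-0.09,-0.5,-0.3,0.5]]}}

```text
time: 58.38
tool_pos: [0.466, -0.2002, 0.2512]
tool_rot: [-1.72, 1.532, -1.475]
contact_force: [0.7, -0.5, -1.0]
opening: 0.0914
```

```bash
python3 go.py
python3 - <<'E'
from chk import *
from cell import robot
s=robot.read_camera("scene"); crop(s,280,110,110,110,6,"s16.png")
im=robot.read_camera("top"); crop(im,90,190,80,80,8,"t16.png");cv2.imwrite("pics/top16.png",im[:,:,::-1])
V=cv2.cvtColor(im,cv2.COLOR_RGB2HSV)[:,:,2]
for r in range(228,233): print(r,V[r,94:104],V[r,150:173])
for r in (215,243,244,245): print(r,V[r,98:112],V[r,155:173])
t0=cv2.imread("pics/top0.png")[:,:,::-1]
d=np.abs(im.astype(int)-t0).sum(2)
for n,(x0,x1,y0,y1) in {"cup":(125,158,143,175),"fly":(56,112,154,208),"car":(200,233,127,163),"can":(390,430,185,215)}.items():
    print(n,(d[y0:y1,x0:x1]>60).sum())
E
```

```text
t 58.38 p [ 0.466  -0.2002  0.2512] yaw 104.05 q deg [ -31.   16.   89.   -2.   74. -134.] F [ 0.7 -0.5 -1. ] op 0.0914
228 [ 67  66  64  78  75  61 197 222 221 219] [226 226 226 227 228 229 229 229 232 241 180  85 102 113  73  65  67  67
  67  67  68  67  67]
229 [ 68  64  65 119 116 101 250 243 238 237] [240 240 240 240 240 240 240 240 242 251 197  88 127 138  83  65  66  67
  67  66  68  67  68]
230 [ 65  63  77 137 133 116 255 249 243 243] [243 243 244 244 244 244 243 243 245 254 205  91 134 146  86  66  66  68
  66  66  67  65  67]
231 [ 67  64  73 136 133 116 255 249 244 243] [236 236 237 238 238 240 240 241 243 252 200  86 108 118  78  65  65  67
  66  68  68  67  67]
232 [ 67  64  61 106 107  90 239 244 239 238] [218 218 220 221 218 219 221 221 222 227 175  81  55  59  62  66  67  67
  67  67  67  66  67]
215 [100 101  95 104 255 253 247 245 245 239 233 236 235 235] [103 104 150 152 149 152 180  93  82  85 109  68  87  82  64  66  67  67]
243 [ 66  65  76 128 114 233 255 158 146 163 244 239 237 237] [ 85 158 182 181 180 187 149  92  90  94 100  40  35  69  67  67  67  67]
244 [ 65  63  78 137 124 240 255 163 157 167 244 239 236 237] [ 86 161 188 186 185 191 152  95  91  95 101  42  41  67  67  68  67  66]
245 [ 67  65  74 122 119 240 255 162 163 165 243 239 237 237] [ 86 154 177 174 175 180 147  89  86  91  96  37  50  66  69  67  67  66]
cup 0
fly 8
car 0
can 634
```

View pics/t16.png

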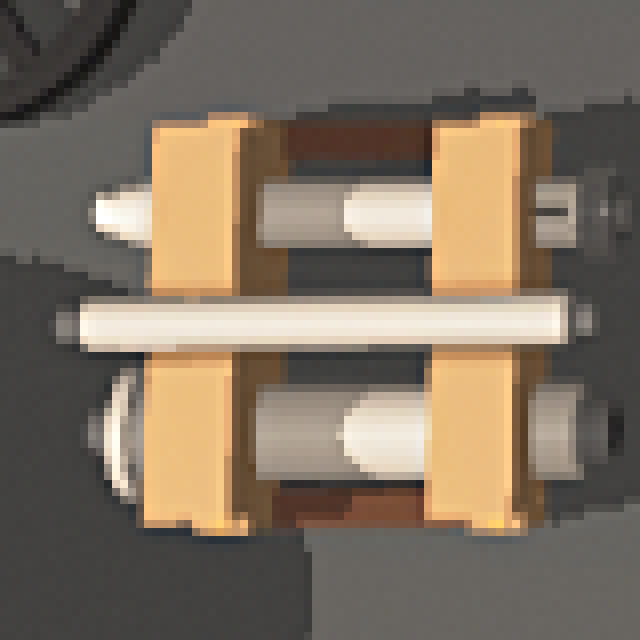

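View pics/s16.png

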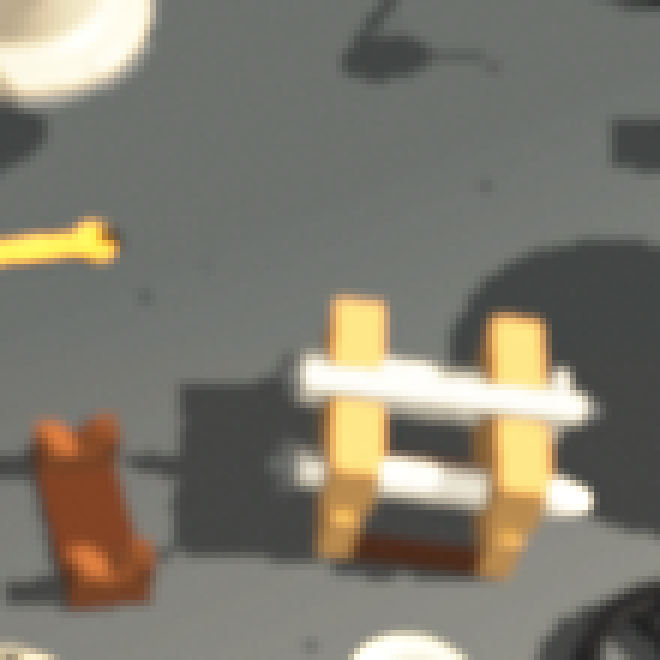

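Run:
```python
from chk import *
def rk2(p): d=p[:2]-C; return (1000*d@[np.cos(Y),np.sin(Y)]).round(1),(1000*d@[-np.sin(Y),np.cos(Y)]).round(1)
print("thin",rk2(pl("top",(160.2,230),.0888)),"stub",rk2(pl("top",(163.7,230),.0858)))
print("thick",rk2(pl("top",(161.1,244),.053)),rk2(pl("top",(102.6,244),.06)))
print("med",rk2(pl("top",(161.3,215),.053)))
for f in("top0","top15","top16"):
    h=cv2.cvtColor(cv2.imread(f"pics/{f}.png"),cv2.COLOR_BGR2HSV); m=(h[:,:,0]>15)&(h[:,:,0]<32)&(h[:,:,1]>120)&(h[:,:,2]>60); m[:, :385]=0; m[:,435:]=0; m[:180]=0;m[220:]=0
    ys,xs=np.nonzero(m); print(f,len(xs),xs.min(),xs.max(),ys.min(),ys.max(),xs.mean().round(1),ys.mean().round(1))
```

```text
thin (np.float64(-84.7), np.float64(1.5)) stub (np.float64(-93.9), np.float64(1.5))
thick (np.float64(-80.5), np.float64(41.5)) (np.float64(86.0), np.float64(40.2))
med (np.float64(-79.5), np.float64(-42.5))
top0 488 393 426 191 212 406.4 202.1
top15 491 393 426 191 212 406.6 202.2
top16 389 398 426 191 212 409.1 202.3
```

Run:
```python
from cell import robot
print(robot.hand_in())
```

```text
the job is handed in; nothing more can be done
None
```

All three spindles and both battens are stowed on the rack, and the job is handed in after about 58 s of the 136 s allowed. I worked in the order asked: thick spindle in the wide vee, medium in the narrow vee, a batten over each cross-piece, then the thin spindle on top. Each piece was lowered until the wrist force showed contact before I let go.

- **Regrasp:** the thick spindle first sat about 3.5 mm off centre, so I picked it up again and moved it before laying the battens.
- **Lengthwise position on the rack (top camera, calibration good to about 2 mm):**

| Piece | Measured | Ideal |
|---|---|---|
| Thick, barrel end to flange face | −80.5 to +86.0 mm | −80 to +86 mm |
| Medium, barrel end | −79.5 mm | −80 mm |
| Battens, centres | about +50 and −51 mm | ±50 mm |
| Thin, barrel ends | −84.7 to +85.9 mm | ±85 mm |

- **Sideways:** everything reads 1–2.5 mm off the rack position I worked out from the images.
- **Contact heights:** all five pieces touched down within about 1 mm of the seated heights given, and both views show them level.
- **Other objects:** the cup, flywheel and tube carrier look unchanged against the first picture. In the last picture the oil can differs, with fewer gold pixels, which I take to be the arm or its shadow over it. One picture earlier it matched its starting position.
- **Last move clear of the rack:** the final joint came within about 0.2° of its lower limit, and the tool tilted about 2°. I turned it back straight away, clear of everything, and no error was reported.

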